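# Clear the empty spice tins into the tilt-out bin

## Task

Clear all the empty rectangular spice tins off the raised tiled ledge into the white tilt-out bin under its front edge. First pull the lock knob fully out and press the long release bar down near its middle, so that both ends go down together and the bin springs open; drop the tins in, then push the bin shut until both catches hold it and push the lock knob fully home. Leave the jug, the canister, the saucers and the wooden spoon rest where they stand.

Things in the scene. Friction and masses are not known exactly. Their poses are not given: they have to be found in the camera images.
- bar_mid (a point): Middle of the aluminium release bar, on its top face, 10 mm behind its front edge, 38 mm above the ledge tiles (which are at height 0.12 m). The bar is 300 mm long (y), 52 mm wide (x), 10 mm thick, and lies along the ledge's front edge, overhanging it by 10 mm. It is hinged along its rear edge, 40 mm behind this point. With the lock knob home, the lock rod under its left end keeps it from releasing the bin.
- bar_left (a point): Point on the release bar's top face 10 mm from its left (+y) end, 140 mm from bar_mid, 38 mm above the tiles when up. The bar also gives end against end: each end carries a catch that holds the bin and lets go only when that end is about 6 mm down, so pressed more than about 20 mm off its middle one end stays up and the bin stays shut.
- bar_right (a point): The same point at the right (-y) end of the release bar.
- bar (a joint): Angle of the release bar about its hinge: 0 up, 0.24 rad at its stop, where bar_mid is about 10 mm down. Pressed at bar_mid it needs about 4 N to start and 7 to 9 N at the stop, and swings about 6 mm forward (+x) as it goes down; press it to its stop. It springs back up when let go.
- lock_knob (a joint): Travel of the lock knob, m: 0 home (locked), 0.030 fully out (unlocked). It is pulled out to the left (+y) and pushed home to the right (-y). A detent snaps it to whichever end is nearer; about 4 N takes it past the middle.
- knob_grip (a point): Centre of the round brass lock knob, 26 mm across, 20 mm long, axis along y, 23.5 mm above the tiles. It sits on an 8 mm rod that slides along y in a steel case (38 mm in x, 50 in y, 46 high) beyond the bar's left end; the case's left face is 20 mm to the right (-y) of this point with the knob home, 50 mm with it out. Can be pinched across x from above.
- bin (a joint): Tilt of the bin: 0 shut, 0.42 rad fully out. When both catches let go a spring swings it out within 2 s and holds it out. To shut it, push its front panel near the top back to the ledge (3 to 5 N, about 8 N over the last 15 mm as the catches click over); let go, it springs back onto its catches, at about 0.009 rad (its inner stop is at -0.012). It cannot latch while the lock knob is home.
- bin_lip (a point): Middle of the top edge of the bin's white front panel, 300 mm long (y), 12 mm thick, 240 mm high, hinged at its foot; its outer (+x) face is 6 mm beyond this point. Flush with the tiles when shut; fully out, it stands 98 mm further out (+x) and 21 mm below tile level. A 6 mm thick lip is turned in from the edge, reaching 30 mm from this point towards the ledge.
- bin_in (a point): Centre of the floor inside the bin's tub, 229 mm below the top edge; the tub is 123 mm (x) by 240 mm (y) inside, its back 140 mm high; x away from the robot, y left, z up it (they tilt with it). Tins dropped all on one spot pile up to the mouth: spread them along y. With the bin out, its mouth, 104 mm (x) by 240 mm (y), lies between the bar's front edge and the turned-in lip; the middle of the mouth is 80 mm nearer the robot (-x) than bin_lip.
- tin0_mid (a point): An empty rectangular spice tin of plain steel with its lid on, 52 x 36 mm in plan and 62 mm tall, 35 to 70 g; this point is its centre. Its x axis runs along the 52 mm side, y along the 36 mm side, z up towards the lid. Starts upright on the ledge at any yaw. May be absent (there are 3 to 5 of these tins).
- tin1_mid (a point): An empty rectangular spice tin of plain steel with its lid on, 52 x 36 mm in plan and 62 mm tall, 35 to 70 g; this point is its centre. Its x axis runs along the 52 mm side, y along the 36 mm side, z up towards the lid. Starts upright on the ledge at any yaw. May be absent (there are 3 to 5 of these tins).
- tin2_mid (a point): An empty rectangular spice tin of plain steel with its lid on, 52 x 36 mm in plan and 62 mm tall, 35 to 70 g; this point is its centre. Its x axis runs along the 52 mm side, y along the 36 mm side, z up towards the lid. Starts upright on the ledge at any yaw. May be absent (there are 3 to 5 of these tins).
- tin3_mid (a point): An empty rectangular spice tin of plain steel with its lid on, 52 x 36 mm in plan and 62 mm tall, 35 to 70 g; this point is its centre. Its x axis runs along the 52 mm side, y along the 36 mm side, z up towards the lid. Starts upright on the ledge at any yaw. May be absent (there are 3 to 5 of these tins).
- tin4_mid (a point): An empty rectangular spice tin of plain steel with its lid on, 52 x 36 mm in plan and 62 mm tall, 35 to 70 g; this point is its centre. Its x axis runs along the 52 mm side, y along the 36 mm side, z up towards the lid. Starts upright on the ledge at any yaw. May be absent (there are 3 to 5 of these tins).
- jug_mid (a point): Brass-coloured jug on the ledge, 116 mm across, 200 mm tall, with a side handle; this point is on its axis 100 mm up. Not to be disturbed.
- canister_mid (a point): Round lidded steel canister on the ledge, 108 mm across, 152 mm tall; this point is on its axis 70 mm up. Not to be disturbed.
- saucers_mid (a point): Two stacked ceramic saucers on the ledge, 132 mm across, 34 mm high together; this point is at their centre. Not to be disturbed.
- spoon_rest_mid (a point): Wooden spoon rest on the ledge, a shallow tray 95 x 180 mm, 16 mm high; this point is at its centre. Not to be disturbed.

How it is judged:
On the way, in this order (a step that is already met when the one before it is completed fails the run):
1. the lock knob is pulled fully out (value of joint lock_knob above 0.024 m), for 0.2 s.
2. the release bar is pressed evenly: both ends at least 4 mm down at once (height (world z) of each of bar_left, bar_right below 0.154 m).
3. every tin is inside the tub of the opened bin (x of tin0_mid in the frame of bin_in between -0.075 and 0.075 m and y of tin0_mid in the frame of bin_in between -0.125 and 0.125 m and z of tin0_mid in the frame of bin_in between 0 and 0.17 m and x of tin1_mid in the frame of bin_in between -0.075 and 0.075 m and y of tin1_mid in the frame of bin_in between -0.125 and 0.125 m and z of tin1_mid in the frame of bin_in between 0 and 0.17 m and x of tin2_mid in the frame of bin_in between -0.075 and 0.075 m and y of tin2_mid in the frame of bin_in between -0.125 and 0.125 m and z of tin2_mid in the frame of bin_in between 0 and 0.17 m and x of tin3_mid in the frame of bin_in between -0.075 and 0.075 m and y of tin3_mid in the frame of bin_in between -0.125 and 0.125 m and z of tin3_mid in the frame of bin_in between 0 and 0.17 m and x of tin4_mid in the frame of bin_in between -0.075 and 0.075 m and y of tin4_mid in the frame of bin_in between -0.125 and 0.125 m and z of tin4_mid in the frame of bin_in between 0 and 0.17 m and value of joint bin above 0.3 rad), for 0.2 s.
4. the bin is pushed shut onto its catches (value of joint bin below 0.02 rad), for 0.3 s.
At the end, for the whole second after the job is handed in: Every tin present lies inside the bin's tub, the bin is shut and latched (tilt under 0.02 rad), the release bar is up, and the lock knob is fully home (within 5 mm) (x of tin0_mid in the frame of bin_in between -0.075 and 0.075 m and y of tin0_mid in the frame of bin_in between -0.125 and 0.125 m and z of tin0_mid in the frame of bin_in between 0 and 0.17 m and x of tin1_mid in the frame of bin_in between -0.075 and 0.075 m and y of tin1_mid in the frame of bin_in between -0.125 and 0.125 m and z of tin1_mid in the frame of bin_in between 0 and 0.17 m and x of tin2_mid in the frame of bin_in between -0.075 and 0.075 m and y of tin2_mid in the frame of bin_in between -0.125 and 0.125 m and z of tin2_mid in the frame of bin_in between 0 and 0.17 m and x of tin3_mid in the frame of bin_in between -0.075 and 0.075 m and y of tin3_mid in the frame of bin_in between -0.125 and 0.125 m and z of tin3_mid in the frame of bin_in between 0 and 0.17 m and x of tin4_mid in the frame of bin_in between -0.075 and 0.075 m and y of tin4_mid in the frame of bin_in between -0.125 and 0.125 m and z of tin4_mid in the frame of bin_in between 0 and 0.17 m and value of joint bin below 0.02 rad and value of joint lock_knob below 0.005 m and value of joint bar below 0.04 rad); the robot touches nothing.
It fails at once if the jug moved by more than 30 mm or tipped (distance of jug_mid from where it was at the start of the episode above 0.03 m or angle between jug_mid's own z axis and vertical above 0.35 rad).
It fails at once if the canister moved by more than 30 mm or tipped (distance of canister_mid from where it was at the start of the episode above 0.03 m or angle between canister_mid's own z axis and vertical above 0.35 rad).
It fails at once if the saucers moved by more than 30 mm or tipped (distance of saucers_mid from where it was at the start of the episode above 0.03 m or angle between saucers_mid's own z axis and vertical above 0.35 rad).
It fails at once if the spoon rest moved by more than 30 mm or tipped (distance of spoon_rest_mid from where it was at the start of the episode above 0.03 m or angle between spoon_rest_mid's own z axis and vertical above 0.35 rad).
Of tin0, tin1, tin2, tin3, tin4 only 3 to 5 are there at a start; the rules pass over those that are not, and their reading is None.
At some moment in a run one of tin0, tin1, tin2, tin3, tin4 may be knocked a few centimetres aside while the robot is not near it.
Once in a run the grip may slacken for a moment while it holds something.
It also fails if it takes over 210 s, if anything falls off the work surface, if the arm or the gripper's body presses on something with over 40 N, if the wrist force passes 120 N, or if a joint passes its speed limit or range.

## Robot

A 6-joint arm with a two-finger parallel gripper is mounted at the origin on the work surface. World frame = base frame: x ahead of the robot, y to its left, z up, the work surface at z = 0. Lengths are in m, angles in rad, forces in N, time in s.
With the tool pointing down it reaches from about 0.25 to 0.85 m from the base axis. Payload 12.5 kg.
Tool frame: the origin (TCP) lies at the centre of the arm's flange, where the gripper is bolted on; the fingertips stand 186 mm ahead of it and the grasp point (between the pads) lies 167 mm ahead of it; z points along the fingers, y is the direction in which the jaws open and shut (so a half turn about z gives the same grasp; the last joint's range is limited). The gripper opens to 93 mm and grips with 3 to 60 N. Pads are 15 mm wide; open, the fingers measure 128 mm over their backs; the gripper's body (75 mm by 188 mm) begins 65 mm behind the grasp point.
Start: joints at [1.044, 0.351, 1.652, -0, 1.139, -0.085], TCP at [0.235, 0.497, 0.405] pointing down, gripper open.
Joint ranges: [-2.75, 2.75], [-0.79, 2.1], [0.01, 2.65], [-1.57, 4.71], [0.07, 3.14], [-2.87, 2.87]. Speed limits (rad/s): [2.22, 2.22, 2.79, 3.14, 3.14, 3.14].

## Interface

Orientations are given as a 3x3 rotation matrix whose columns are the frame's x, y, z axes.
In Python, from rig import robot, imaging, close_job gives the robot as it stands. The module is installed in compiled form; this text tells all that it offers.
- The arm moves only by the shell command python3 -m inch 'ROWS' [FORCE]. ROWS is JSON, a list of rows, each a list of 5 numbers: the shift along the tool's x, y, z in mm, then the turn about the tool's z in degrees, then the opening, from 0 (shut) to 1 (fully open). In form: [[x, y, z, yaw, claw], ...]. A call has exactly 8 rows; each row shifts and turns the commanded pose from where the row before left it, along the tool's axes as they then stand; what a row does not reach is not made up. A row lasts 1/12 s, in which the tool goes at most 41.7 mm and 7.16 degrees, less where a joint would pass 70% of its speed; a pose out of reach is approached as far as the arm can. A call is refused whole if a number of a shift passes 41.7 or a number of a turn 7.16, either way. A call with a gripper value outside its range is refused whole. The fingers move at their own pace and stop on an object; FORCE is the grip in N (left out, the last holds). Time passes only in rows, so rows that do not move let the fingers close, or fill a call up. It gives the time, the measured TCP pose, the force and the opening at its end, in the units of the state.
- robot.get_state(): the state, without advancing time (a new reading comes with each control period).
- imaging.snapshot(name): name is "side" or "top"; returns (picture, depth): 400x640x3 uint8, red, green, blue; 400x640 float32, m along the optical axis (not along the pixel's ray), 0 where there is no reading.
- imaging.camera_params(name): a dict with "K" (3x3 intrinsics, pixels), "R" (3x3) and "t" (3): a world point X has camera coordinates R X + t. Camera axes: x right, y down, z forward; pixel columns grow to the right and rows downward; lengths in m; the calibration is good to about 2 mm. A picture is of the moment at which its call begins. camera_params takes no time and is no camera call.
- close_job(): hands the job in, once; it reports no verdict.
Trained networks look in the newest picture that a camera, given by its name, has taken for a name from the list of things; names that differ only in an ending like _2 or _b are one class to them, and where a whole thing is asked for, a point or a joint stands for the part that bears it (a point fixed in the world has none). Each returns a list of dicts, best first, with "score" (0 to 1); they miss things now and then, are a little off and sometimes report something else, mostly with a low value. They report only what shows in the picture. A call takes as long as a camera call.
- imaging.search_frame(camera, target): "point" ([x, y, z] in m, in world coordinates, good to about 4 mm: the middle of the surface that is visible of it).
- imaging.landmark_of(camera, target): "point" ([x, y, z] in m, in world coordinates, good to about 4 mm: a listed point, or the origin of a listed thing).
The state is a dict: "clock": time; "joints": joint angles; "joint_velocities": joint speeds; "joint_efforts": joint torques, N m; "ee_pos": TCP position; "eef_rot": TCP orientation; "ft_force": force on the tool from outside, world axes, zero at the start; "ft_torque": the same for the moment, N m; "gripper_width": finger opening in m.
Only numpy, scipy, OpenCV 4.12 (cv2) and the standard library are available. Lean on these libraries where they do the work, as an engineer would, in place of code of your own. Each camera call takes 0.05 s, during which the arm holds its last target.

## Working session

There is one attempt and no reset: what is moved stays moved. The work goes in short steps, Python scripts to look and compute and a shell command to move; the robot and the scene stay as the last step left them, time stands still between calls to the robot, and variables do not carry over. Pictures are saved under pics/ and viewed, and the job is handed in when it is done.

```bash
ls; mkdir -p pics
cat > h.py <<'E'
from rig import robot, imaging
import numpy as np, cv2
np.set_printoptions(precision=4,suppress=True)
def snap(n,f=None):
    p,d=imaging.snapshot(n)
    if f: cv2.imwrite('pics/'+f,cv2.cvtColor(p,cv2.COLOR_RGB2BGR))
    return p,d
def world(n,d):
    c=imaging.camera_params(n);K=np.array(c['K']);R=np.array(c['R']);t=np.array(c['t'])
    v,u=np.mgrid[0:400,0:640]
    X=np.stack([(u-K[0,2])/K[0,0]*d,(v-K[1,2])/K[1,1]*d,d],-1)
    return (X-t)@R
def proj(n,P):
    c=imaging.camera_params(n);K=np.array(c['K']);x=K@(np.array(c['R'])@np.array(P)+np.array(c['t']));return x[:2]/x[2]
def st():
    s=robot.get_state()
    print(s['clock'],'pos',np.array(s['ee_pos']),'F',np.array(s['ft_force']),'w',s['gripper_width'],'j',np.array(s['joints']));return s
E
python3 - <<'E'
from h import *
s=st();print(np.array(s['eef_rot']))
for n in('top','side'):
    p,d=snap(n,n+'0.png')
    c=imaging.camera_params(n);print(n,np.array(c['K']),-np.array(c['R']).T@np.array(c['t']),np.array(c['R']))
for k in ['bar_mid','bar_left','bar_right','knob_grip','bin_lip','tin0_mid','jug_mid','canister_mid','saucers_mid','spoon_rest_mid']:
    for n in('top','side'):
        for r in imaging.landmark_of(n,k): print(k,n,np.array(r['point']),round(r['score'],2))
st()
E
```

```text
pics
0.0 pos [0.2351 0.4971 0.4042] F [ 0.8937 -0.6672 -0.2912] w 0.09274413622192655 j [ 1.0444  0.3512  1.6525 -0.      1.1391 -0.0846]
[[-0.904   0.4276 -0.0006]
 [ 0.4276  0.904  -0.001 ]
 [ 0.0001 -0.0012 -1.    ]]
top [[394.0608   0.     319.1895]
 [  0.     394.0608 196.618 ]
 [  0.       0.       1.    ]] [0.3805 0.0075 1.5018] [[-0.0247 -0.9997 -0.0055]
 [-0.9981  0.025  -0.0569]
 [ 0.057   0.004  -0.9984]]
side [[422.3868   0.     322.9204]
 [  0.     422.3868 201.2566]
 [  0.       0.       1.    ]] [ 0.2177 -0.9786  1.0815] [[ 0.9662 -0.2578  0.0078]
 [-0.1745 -0.6755 -0.7165]
 [ 0.1899  0.6909 -0.6976]]
bar_mid top [ 0.5415 -0.0834  0.1575] 0.66
bar_mid side [ 0.5424 -0.0877  0.1595] 0.94
bar_mid side [ 0.409  -0.4332  0.1258] 0.55
bar_left top [0.5392 0.0485 0.1556] 0.79
bar_left side [0.5373 0.0543 0.1626] 0.6
bar_right top [0.4836 0.5921 0.2216] 0.22
bar_right side [ 0.5388 -0.2291  0.1592] 0.84
knob_grip top [0.5285 0.1437 0.1439] 0.54
knob_grip side [0.528  0.15   0.1456] 0.54
bin_lip top [ 0.5847 -0.0865  0.126 ] 0.92
bin_lip side [ 0.5883 -0.0921  0.1171] 0.97
tin
[... 199 characters left out ...]
0.2211] 0.89
jug_mid side [0.485  0.5885 0.2191] 0.74
jug_mid side [ 0.5905 -0.0901  0.1178] 0.42
canister_mid top [ 0.4746 -0.5838  0.1864] 0.58
canister_mid side [ 0.4097 -0.4368  0.124 ] 0.7
canister_mid side [0.5392 0.0557 0.1634] 0.69
saucers_mid top [0.384  0.4352 0.1336] 0.9
saucers_mid top [0.4052 0.1476 0.1506] 0.72
saucers_mid side [0.387  0.4318 0.1358] 0.66
spoon_rest_mid top [ 0.4108 -0.4353  0.1305] 0.77
spoon_rest_mid top [0.5292 0.147  0.1453] 0.62
spoon_rest_mid side [ 0.4099 -0.4378  0.1249] 0.95
spoon_rest_mid side [0.3892 0.2529 0.1539] 0.65
1.1 pos [0.2351 0.4972 0.4047] F [ 0.3235 -0.4682  0.0268] w 0.09335687982668332 j [ 1.0444  0.3507  1.6518  0.      1.1391 -0.0846]
```

View pics/top0.png

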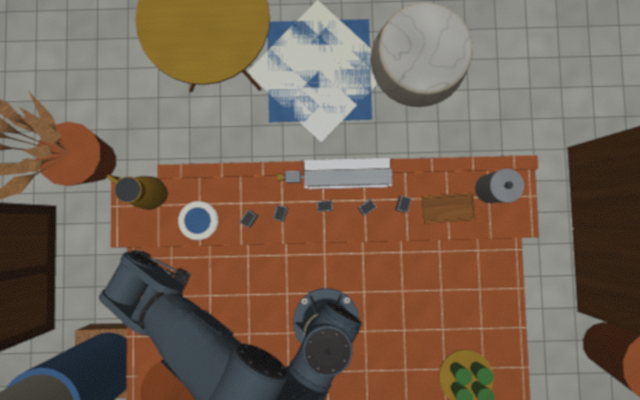

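View pics/side0.png

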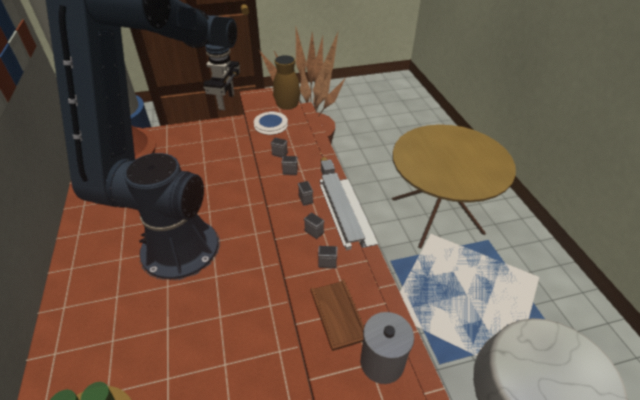

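Top view: the five tins are at (250,219), (280,213), (325,206), (367,207) and (403,204). The knob is at (279,177), the bar at (348,177) and the bin lip at (347,163). Next I'll measure the tin tops and the knob from depth.

```bash
cat >> h.py <<'E'
def tins(n='top',zr=(0.168,0.2),xr=(0.3,0.53),yr=(-0.36,0.36)):
    p,d=snap(n,'tins_%s_%d.png'%(n,robot.get_state()['clock']*100)); W=world(n,d)
    m=((d>0)&(W[...,2]>zr[0])&(W[...,2]<zr[1])&(W[...,0]>xr[0])&(W[...,0]<xr[1])&(W[...,1]>yr[0])&(W[...,1]<yr[1])).astype(np.uint8)
    k,l,s,c=cv2.connectedComponentsWithStats(m)
    for i in range(1,k):
        if s[i,4]<12: continue
        Q=W[l==i]; r=cv2.minAreaRect((Q[:,:2]*1000).astype(np.float32))
        print(n,s[i,4],'px',c[i].round(),'mean',Q.mean(0),'rect c',np.array(r[0]),'size',np.array(r[1]),'ang',round(r[2],1))
    return p,d,W
E
python3 - <<'E'
from h import *
p,d,W=tins('top')
ps,ds,Ws=tins('side')
for (n,Wd,pp) in (('top',W,p),('side',Ws,ps)):
    u,v=proj(n,[0.528,0.147,0.1435]); print(n,u,v)
    m=(Wd[...,2]>0.135)&(Wd[...,2]<0.175)&(abs(Wd[...,0]-.53)<.05)&(Wd[...,1]>.06)&(Wd[...,1]<.2)
    for a,b in zip(*np.nonzero(m)): print((b,a),Wd[a,b],pp[a,b])
big=cv2.resize(p[150:240,220:430],(800,343),interpolation=cv2.INTER_CUBIC)
cv2.imwrite('pics/z0.png',big[...,::-1])
E
```

```text
top 170 px [404. 204.] mean [ 0.4257 -0.2716  0.1805] rect c [ 425.7085 -272.6666] size [35.3953 51.4803] ang 72.7
top 164 px [368. 207.] mean [ 0.4181 -0.1481  0.1811] rect c [ 418.1642 -148.6259] size [35.8239 51.9528] ang 35.0
top 164 px [324. 205.] mean [ 0.4262 -0.004   0.1811] rect c [426.3253  -4.1881] size [35.4334 51.3108] ang 5.8
top 167 px [280. 213.] mean [0.4056 0.1459 0.1808] rect c [405.7912 146.4796] size [36.0981 52.0235] ang 72.5
top 168 px [248. 218.] mean [0.3894 0.254  0.1809] rect c [389.5563 254.6606] size [36.4083 51.4344] ang 54.1
side 117 px [278. 142.] mean [0.3869 0.2477 0.1776] rect c [389.1042 251.6886] size [39.0704 51.6782] ang 48.0
side 133 px [289. 160.] mean [0.403  0.1406 0.1777] rect c [403.4954 143.7346] size [41.0891 52.0362] ang 72.8
side 146 px [305. 188.] mean [ 0.4239 -0.0101  0.1783] rect c [424.7664  -6.1936] size [36.0275 51.6857] ang 3.9
side 188 px [313. 220.] mean [ 0.416  -0.1542  0.1781] rect c [ 417.5481 -150.6655] size [37.5131 53.5224] ang 32.0
side 224 px [327. 251.] mean [ 0.4239 -0.2769  0.1784] rect c [ 424.7947 -272.9977] siz
[... 28230 characters left out ...]
.1448] [108 106 104]
(np.int64(326), np.int64(174)) [0.5177 0.0766 0.1433] [109 108 105]
(np.int64(327), np.int64(174)) [0.5214 0.0772 0.142 ] [111 110 108]
(np.int64(328), np.int64(174)) [0.5202 0.0609 0.1558] [121 122 119]
(np.int64(329), np.int64(174)) [0.5245 0.0636 0.1527] [135 137 134]
(np.int64(330), np.int64(174)) [0.5272 0.0608 0.1544] [146 148 146]
(np.int64(332), np.int64(174)) [0.5343 0.0609 0.1528] [142 145 143]
(np.int64(333), np.int64(174)) [0.5378 0.0608 0.1521] [143 145 142]
(np.int64(322), np.int64(175)) [0.5    0.0634 0.1536] [119 100  92]
(np.int64(324), np.int64(175)) [0.5063 0.0611 0.1542] [139 139 138]
(np.int64(326), np.int64(175)) [0.5132 0.0606 0.1532] [141 143 141]
```

View pics/z0.png

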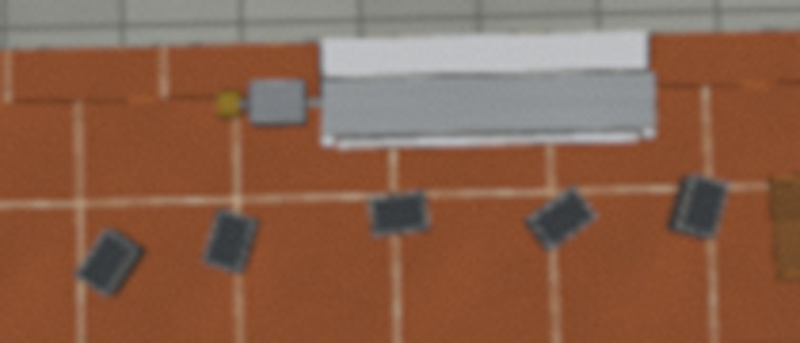

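Knob: centre (0.529, 0.147, 0.1435). Bar: middle (0.541, -0.088, 0.158). The tins measure 36x52 mm with tops at 0.181, which matches the sizes given. First I'll turn the tool so that its y axis runs along world x, then go over the knob.

```bash
python3 -m inch '[[0,0,0,7.1,0.7],[0,0,0,7.1,0.7],[0,0,0,7.1,0.7],[0,0,0,7.1,0.7],[0,0,0,7.1,0.7],[0,0,0,7.1,0.7],[0,0,0,7.1,0.7],[0,0,0,7.1,0.7]]'
cat >> h.py <<'E'
import sys
def to(x,y,zg,ang):
    """remaining: yaw to turn (deg) then shifts mm in tool axes AFTER that turn; target grasp point"""
    s=robot.get_state();R=np.array(s['eef_rot']);p=np.array(s['ee_pos'])
    a=np.degrees(np.arctan2(R[1,1],R[0,1]))
    yaw=a-ang; yaw=(yaw+90)%180-90
    g=p+R[:,2]*0.167
    d=(np.array([x,y,zg])-g)*1000
    t=np.radians(a-yaw); ty=np.array([np.cos(t),np.sin(t)]); tx=np.array([-np.sin(t),np.cos(t)])*1
    tx=np.array([np.cross([*ty,0],[0,0,-1])[0],np.cross([*ty,0],[0,0,-1])[1]])
    print('t',round(s['clock'],2),'ang',round(a,1),'g',g,'tilt',R[:,2],'j6',round(s['joints'][5],2),'| yaw',round(yaw,1),'then x %.1f y %.1f z %.1f'%(tx@d[:2],ty@d[:2],-d[2]),'F',np.array(s['ft_force']),'w',round(s['gripper_width'],4))
E
python3 -c "
from h import *
to(0.529,0.147,0.146,0)"
```

```text
clock: 1.87
ee_pos: [0.2351, 0.4972, 0.4047]
eef_rot: [[-0.131, 0.991, 0.0], [0.991, 0.131, 0.0], [0.0, 0.0, -1.0]]
ft_force: [-0.7, -0.4, -0.1]
gripper_width: 0.0651
t 1.87 ang 7.5 g [0.2351 0.4972 0.2377] tilt [ 0.  0. -1.] j6 0.91 | yaw 7.5 then x -350.2 y 293.9 z 91.7 F [-0.7426 -0.4162 -0.0538] w 0.0651
```

```bash
python3 -m inch '[[0,0,0,7.1,0.7],[0,0,0,0.4,0.7],[-31,26,0,0,0.7],[-31,26,0,0,0.7],[-31,26,0,0,0.7],[-31,26,0,0,0.7],[-31,26,0,0,0.7],[-31,26,0,0,0.7]]' >/dev/null;  python3 -m inch '[[-31,26,0,0,0.7],[-31,26,0,0,0.7],[-31,26,0,0,0.7],[-31,26,0,0,0.7],[-31,26,0,0,0.7],[0,0,0,0,0.7],[0,0,0,0,0.7],[0,0,0,0,0.7]]' >/dev/null
python3 -c "
from h import *
to(0.529,0.147,0.146,0)"
```

```text
t 3.2 ang 0.5 g [0.5231 0.1583 0.2376] tilt [-0.0006  0.0001 -1.    ] j6 0.2 | yaw 0.5 then x -11.3 y 5.9 z 91.6 F [0.19   1.8381 0.2919] w 0.0652
```

```bash
python3 -m inch '[[-11,6,0,0.5,0.7],[0,0,20,0,0.7],[0,0,20,0,0.7],[0,0,20,0,0.7],[0,0,15,0,0.7],[0,0,10,0,0.7],[0,0,7,0,0.7],[0,0,0,0,0.7]]' 
python3 -c "
from h import *
snap('side','k1.png');snap('top','k1t.png')
p=cv2.imread('pics/k1.png')[110:190,260:390];cv2.imwrite('pics/k1z.png',cv2.resize(p,None,fx=6,fy=6,interpolation=2))
to(0.529,0.147,0.146,0)"
```

```text
clock: 3.87
ee_pos: [0.5293, 0.1474, 0.3118]
eef_rot: [[0.001, 1.0, -0.001], [1.0, -0.001, -0.0], [-0.0, -0.001, -1.0]]
ft_force: [-0.6, -0.2, 0.4]
gripper_width: 0.0654
t 3.97 ang -0.1 g [0.5298 0.1474 0.1463] tilt [ 0.0008  0.0001 -1.    ] j6 0.19 | yaw -0.1 then x -0.4 y -0.8 z 0.3 F [0.1293 0.4802 0.7019] w 0.0651
```

View pics/k1z.png

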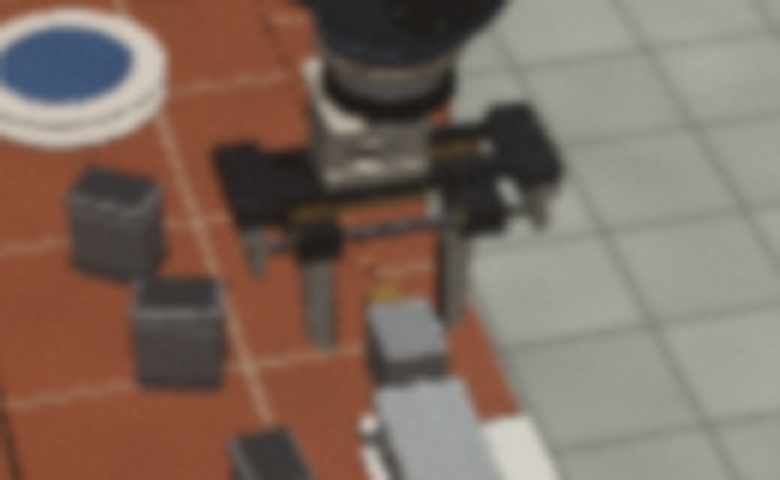

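The zoomed side view shows the fingers straddling the brass knob at about (385,292) in the crop, to the left of the case. I'll grip it and pull.

```bash
python3 -m inch '[[0,0,0,0,0],[0,0,0,0,0],[0,0,0,0,0],[0,0,0,0,0],[0,0,0,0,0],[0,0,0,0,0],[0,0,0,0,0],[0,0,0,0,0]]' 30;  python3 -m inch '[[5,0,0,0,0],[5,0,0,0,0],[5,0,0,0,0],[5,0,0,0,0],[5,0,0,0,0],[5,0,0,0,0],[2,0,0,0,0],[0,0,0,0,0]]'
```

```text
clock: 4.63
ee_pos: [0.5297, 0.1472, 0.3128]
eef_rot: [[0.002, 1.0, 0.001], [1.0, -0.002, 0.0], [0.0, 0.001, -1.0]]
ft_force: [3.5, -0.1, -1.3]
gripper_width: 0.0249
clock: 5.3
ee_pos: [0.5298, 0.1783, 0.3128]
eef_rot: [[0.001, 1.0, 0.0], [1.0, -0.001, -0.004], [-0.004, 0.0, -1.0]]
ft_force: [5.8, -17.6, 1.2]
gripper_width: 0.0254
```

```bash
python3 -m inch '[[0,0,0,0,0],[0,0,0,0,0],[-1,0,0,0,0.6],[0,0,0,0,0.6],[0,0,0,0,0.6],[0,0,0,0,0.6],[0,0,-15,0,0.6],[0,0,-25,0,0.6]]';  python3 -m inch '[[0,0,-30,0,0.6],[0,0,-30,0,0.6],[-40,0,0,0,0],[-40,0,0,0,0],[-40,0,0,0,0],[-40,0,0,0,0],[-40,0,0,0,0],[-40,0,0,0,0]]' >/dev/null
python3 - <<'E'
from h import *
p,d=snap('top','k2.png');W=world('top',d)
cv2.imwrite('pics/k2z.png',cv2.resize(p[150:240,220:430],(800,343),interpolation=2)[...,::-1])
m=(W[...,2]>.14)&(W[...,2]<.162)&(abs(W[...,0]-.529)<.014)&(W[...,1]>.128)&(W[...,1]<.21)
print('knob y',np.percentile(W[m][:,1],[2,50,98]))
to(0.541,-0.088,0.158+0.019+.006,0)
E
```

```text
clock: 5.97
ee_pos: [0.5289, 0.1784, 0.351]
eef_rot: [[0.002, 1.0, -0.005], [1.0, -0.002, -0.001], [-0.001, -0.005, -1.0]]
ft_force: [-0.2, 1.4, 0.7]
gripper_width: 0.0551
knob y [0.1291 0.1672 0.184 ]
t 6.68 ang -0.2 g [ 0.5287 -0.0689  0.2458] tilt [ 0.     -0.0018 -1.    ] j6 -0.21 | yaw -0.2 then x -19.1 y 12.3 z 62.8 F [-0.4733 -4.9033 -0.0876] w 0.0166
```

View pics/k2z.png

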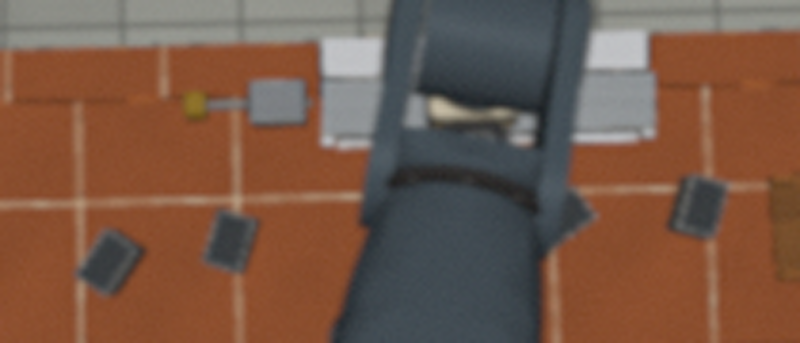

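The top view shows the knob fully out, at crop (195,104), with its rod exposed. Next is the bar: I'll go over its middle and press.

```bash
python3 -m inch '[[-19,12,0,-0.2,0],[0,0,20,0,0],[0,0,20,0,0],[0,0,15,0,0],[0,0,7,0,0],[0,0,0,0,0],[0,0,0,0,0],[0,0,0,0,0]]' 
python3 -c "
from h import *
to(0.541,-0.088,0.177,0)"
```

```text
clock: 7.35
ee_pos: [0.5413, -0.0807, 0.3518]
eef_rot: [[-0.002, 1.0, 0.001], [1.0, 0.002, -0.0], [-0.0, 0.001, -1.0]]
ft_force: [-0.7, 0.1, -0.4]
gripper_width: 0.0003
t 7.35 ang 0.1 g [ 0.5416 -0.0808  0.1848] tilt [ 0.0014 -0.0003 -1.    ] j6 -0.23 | yaw 0.1 then x -7.2 y -0.6 z 7.8 F [-0.6524  0.0752 -0.4478] w 0.0003
```

```bash
python3 -m inch '[[-7,0,0,0,0],[0,0,5,0,0],[0,0,3,0,0],[0,0,3,0,0],[0,1,3,0,0],[0,1,2,0,0],[0,1,2,0,0],[0,1,1,0,0]]'; python3 -c "
from h import *
to(0.541,-0.088,0.177,0)"
```

```text
clock: 8.02
ee_pos: [0.5462, -0.0882, 0.3338]
eef_rot: [[-0.001, 1.0, 0.006], [1.0, 0.001, -0.001], [-0.001, 0.006, -1.0]]
ft_force: [-3.7, -0.0, 25.3]
gripper_width: 0.0006
t 8.02 ang 0.1 g [ 0.5472 -0.0884  0.1668] tilt [ 0.0057 -0.0015 -1.    ] j6 -0.25 | yaw 0.1 then x 0.4 y -6.2 z -10.2 F [-3.6689 -0.0082 25.3199] w 0.0006
```

```bash
python3 -m inch '[[0,0,0,0,0],[0,0,0,0,0],[0,0,0,0,0],[0,-1,-5,0,0],[0,-3,-15,0,0],[0,0,-30,0,0],[0,0,-40,0,0],[0,0,-20,0,0.8]]'; python3 -c "
from h import *
p,d,W=tins('top'); snap('side','b1.png')
cv2.imwrite('pics/b1z.png',cv2.resize(p[120:240,220:430],(800,457),interpolation=2)[...,::-1])
for k in('bin_lip','bin_in','bar_mid','bar_right'):
  for n in('top','side'): print(k,n,[(np.array(r['point']),round(r['score'],2)) for r in imaging.landmark_of(n,k)[:1]])
"
```

```text
clock: 8.68
ee_pos: [0.5412, -0.0879, 0.4455]
eef_rot: [[-0.001, 1.0, 0.004], [1.0, 0.001, -0.001], [-0.001, 0.004, -1.0]]
ft_force: [-0.1, 0.4, 1.1]
gripper_width: 0.0035
top 169 px [404. 204.] mean [ 0.4257 -0.2718  0.1804] rect c [ 425.8781 -272.6203] size [36.3995 51.436 ] ang 73.0
top 69 px [320. 206.] mean [0.4255 0.0107 0.1812] rect c [424.494    9.3163] size [23.5945 33.7449] ang 88.4
top 168 px [280. 213.] mean [0.4055 0.1457 0.1813] rect c [405.7629 146.3175] size [36.5551 51.1773] ang 71.1
top 171 px [248. 218.] mean [0.3891 0.2539 0.1808] rect c [389.1497 254.6954] size [36.6783 51.6407] ang 52.8
bin_lip top [(array([0.5389, 0.0482, 0.1553]), 0.72)]
bin_lip side [(array([ 0.6846, -0.0911,  0.0996]), 0.9)]
bin_in top [(array([ 0.4241, -0.2701,  0.1501]), 0.6)]
bin_in side []
bar_mid top [(array([ 0.5427, -0.084 ,  0.1582]), 0.72)]
bar_mid side [(array([ 0.5413, -0.086 ,  0.1608]), 0.8)]
bar_right top [(array([ 0.5406, -0.228 ,  0.1585]), 0.69)]
bar_right side [(array([ 0.5406, -0.2274,  0.1623]), 0.58)]
```

View pics/b1z.png

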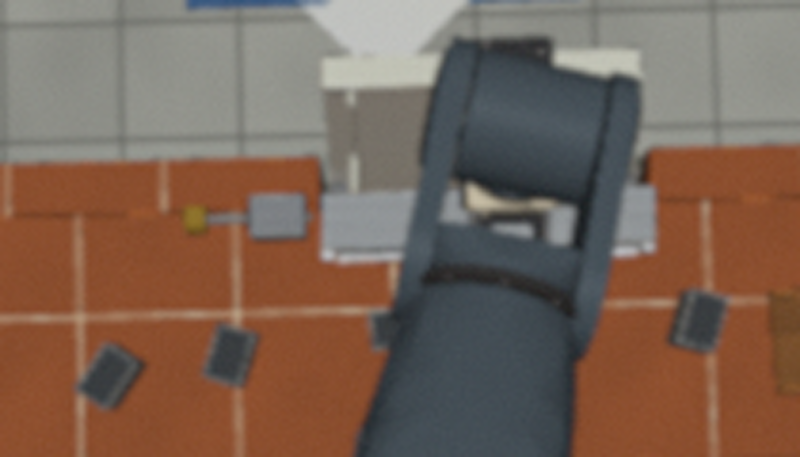

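View pics/b1.png

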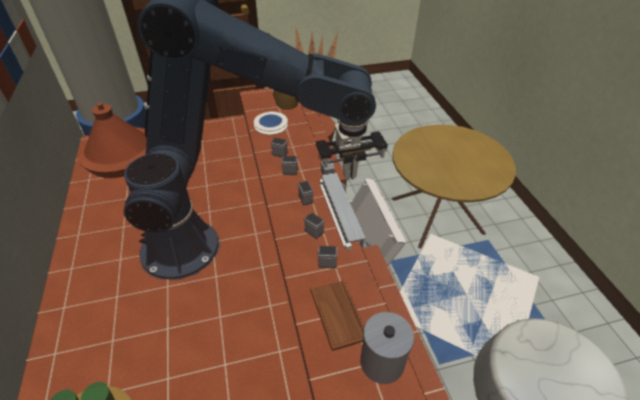

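The bin is open: the lip is at (0.685, -0.089, 0.100) and the mouth centre is about (0.605, -0.088). The bar is back up. First tin: the rightmost one, at (0.4258, -0.2725), angle 73.

```bash
python3 -m inch '[[0,0,0,-7.1,0.8],[0,0,0,-7.1,0.8],[0,0,0,-7.1,0.8],[0,0,0,-7.1,0.8],[0,0,0,-7.1,0.8],[0,0,0,-7.1,0.8],[0,0,0,-7.1,0.8],[0,0,0,-7.1,0.8]]' >/dev/null; python3 -m inch '[[0,0,0,-7.1,0.8],[0,0,0,-7.1,0.8],[0,0,0,-2,0.8],[0,0,0,0,0.8],[0,0,0,0,0.8],[0,0,0,0,0.8],[0,0,0,0,0.8],[0,0,0,0,0.8]]' >/dev/null; python3 -c "
from h import *
to(0.4258,-0.2725,0.161,73)"
```

```text
t 10.52 ang 73.0 g [ 0.541  -0.0878  0.2747] tilt [-0.0001  0.     -1.    ] j6 -1.52 | yaw 0.0 then x 56.2 y -210.3 z 113.7 F [-0.8854 -0.4913  0.1141] w 0.0744
```

```bash
python3 -m inch '[[9.4,-35,0,0,0.8],[9.4,-35,0,0,0.8],[9.4,-35,0,0,0.8],[9.4,-35,0,0,0.8],[9.4,-35,0,0,0.8],[9.4,-35,0,0,0.8],[0,0,0,0,0.8],[0,0,0,0,0.8]]' >/dev/null; python3 -m inch '[[0,0,30,0,0.8],[0,0,25,0,0.8],[0,0,0,0,0.8],[0,0,0,0,0.8],[0,0,0,0,0.8],[0,0,0,0,0.8],[0,0,0,0,0.8],[0,0,0,0,0.8]]' >/dev/null; python3 -c "
from h import *
to(0.4258,-0.2725,0.161,73)"
```

```text
t 11.85 ang 73.1 g [ 0.4264 -0.2725  0.2206] tilt [ 0.0012 -0.0009 -1.    ] j6 -1.94 | yaw 0.1 then x 0.6 y -0.2 z 59.6 F [-0.2815 -0.0523 -0.1196] w 0.0743
```

```bash
python3 -m inch '[[0,0,20,0,0.8],[0,0,20,0,0.8],[0,0,12,0,0.8],[0,0,7,0,0.8],[0,0,0,0,0],[0,0,0,0,0],[0,0,0,0,0],[0,0,0,0,0]]' 25; python3 -m inch '[[0,0,0,0,0],[0,0,0,0,0],[0,0,-15,0,0],[0,0,-25,0,0],[0,0,-25,0,0],[0,0,-15,0,0],[0,0,0,0,0],[0,0,0,0,0]]'; python3 -c "
from h import *
to(0.605,-0.165,0.24,90)"
```

```text
clock: 12.52
ee_pos: [0.4262, -0.2725, 0.3287]
eef_rot: [[-0.957, 0.291, 0.001], [0.291, 0.957, -0.001], [-0.002, -0.001, -1.0]]
ft_force: [-0.7, 0.3, 0.4]
gripper_width: 0.0523
clock: 13.18
ee_pos: [0.4259, -0.2723, 0.4079]
eef_rot: [[-0.957, 0.291, 0.001], [0.291, 0.957, -0.001], [-0.001, -0.0, -1.0]]
ft_force: [0.4, -0.7, -0.5]
gripper_width: 0.0358
t 13.18 ang 73.1 g [ 0.4261 -0.2724  0.2409] tilt [ 0.0009 -0.0007 -1.    ] j6 -1.94 | yaw -16.9 then x -178.9 y 107.4 z 0.9 F [ 0.3595 -0.6815 -0.4978] w 0.0358
```

```bash
python3 -m inch '[[0,0,0,-7,0],[0,0,0,-7,0],[0,0,0,-2.9,0],[-36,21.5,0,0,0],[-36,21.5,0,0,0],[-36,21.5,0,0,0],[-36,21.5,0,0,0],[-35,21.5,0,0,0]]'; python3 -m inch '[[0,0,0,0,0],[0,0,0,0,0],[0,0,0,0,0],[0,0,25,0,0],[0,0,25,0,0],[0,0,25,0,0],[0,0,0,0,0],[0,0,0,0,0]]'; python3 -c "
from h import *
p,d=snap('side','d1.png')
cv2.imwrite('pics/d1z.png',cv2.resize(p[120:280,290:450],(640,640),interpolation=2)[:600,:,::-1])
to(0.605,-0.165,0.12,90)"
```

```text
clock: 13.85
ee_pos: [0.6055, -0.164, 0.4058]
eef_rot: [[-1.0, 0.0, -0.002], [0.0, 1.0, 0.001], [0.002, 0.001, -1.0]]
ft_force: [0.6, -0.7, 0.7]
gripper_width: 0.0358
clock: 14.52
ee_pos: [0.6033, -0.1663, 0.3322]
eef_rot: [[-1.0, 0.002, -0.002], [0.002, 1.0, 0.001], [0.002, 0.001, -1.0]]
ft_force: [0.3, -0.3, 0.2]
gripper_width: 0.0355
t 14.57 ang 89.9 g [ 0.6038 -0.1663  0.1667] tilt [ 0.0003 -0.0002 -1.    ] j6 -1.91 | yaw -0.1 then x -1.2 y 1.3 z 46.7 F [-0.0317 -1.1632  0.253 ] w 0.0361
```

View pics/d1z.png

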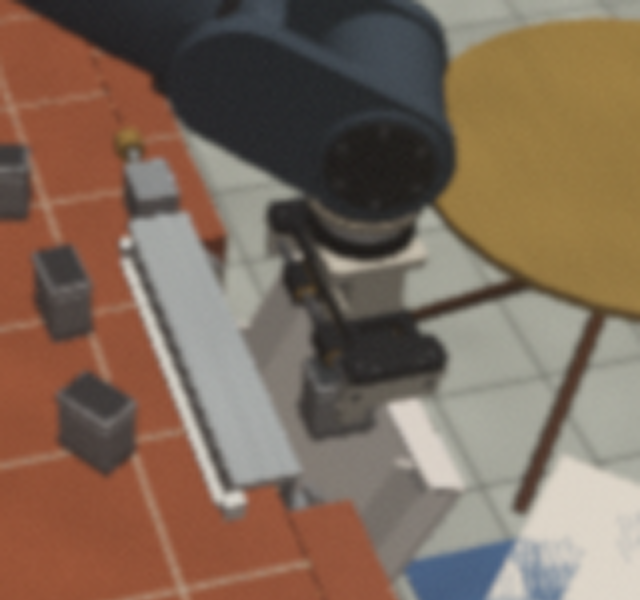

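The tin is held over the mouth, between bar and lip. I'll lower it and let go.

```bash
python3 -m inch '[[0,0,20,0,0],[0,0,20,0,0],[0,0,10,0,0],[0,0,0,0,0.55],[0,0,0,0,0.55],[0,0,0,0,0.55],[0,0,0,0,0.55],[0,0,0,0,0.55]]' ; python3 -m inch '[[0,0,-35,0,0.8],[0,0,-35,0,0.8],[0,0,-40,0,0.8],[40,0,0,0,0.8],[40,0,0,0,0.8],[40,0,0,0,0.8],[40,0,0,0,0.8],[40,0,0,0,0.8]]' >/dev/null; python3 -c "
from h import *
p,d=snap('side','d2.png')
cv2.imwrite('pics/d2z.png',cv2.resize(p[120:280,290:450],(640,640),interpolation=2)[:600,:,::-1])
tins('top')
tins('side')
to(0.4182,-0.149,0.22,35)"
```

```text
clock: 15.23
ee_pos: [0.6043, -0.1655, 0.2839]
eef_rot: [[-1.0, 0.0, 0.002], [0.0, 1.0, -0.001], [-0.002, -0.001, -1.0]]
ft_force: [0.4, 0.3, 0.4]
gripper_width: 0.051
top 164 px [324. 205.] mean [ 0.4262 -0.004   0.1807] rect c [426.2694  -4.1816] size [35.3936 51.299 ] ang 5.8
top 168 px [280. 213.] mean [0.4057 0.1457 0.1807] rect c [405.7606 146.3557] size [36.4098 51.4062] ang 71.4
top 171 px [248. 218.] mean [0.3892 0.2538 0.1811] rect c [389.2238 254.6299] size [36.3353 51.7766] ang 53.1
side 24 px [284. 162.] mean [0.384  0.1359 0.1742] rect c [386.8981 136.7135] size [12.8548 25.2419] ang 67.4
side 56 px [319. 222.] mean [ 0.4295 -0.1647  0.1774] rect c [ 426.168  -163.8346] size [32.5126 18.432 ] ang 35.5
t 16.05 ang 89.9 g [ 0.4026 -0.1654  0.2266] tilt [ 0.0009 -0.0006 -1.    ] j6 -2.07 | yaw 54.9 then x 4.5 y 22.2 z 6.6 F [0.5336 0.5252 0.0146] w 0.0746
```

View pics/d2z.png

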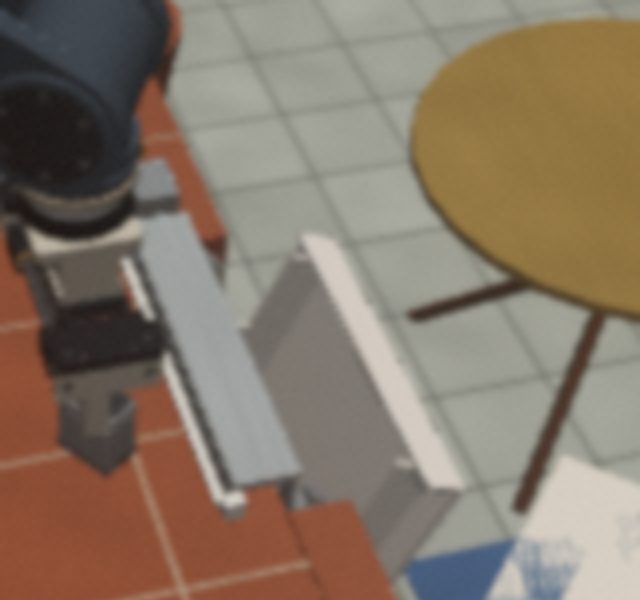

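```bash
python3 -m inch '[[0,0,0,7.1,0.8],[0,0,0,7.1,0.8],[0,0,0,7.1,0.8],[0,0,0,7.1,0.8],[0,0,0,7.1,0.8],[0,0,0,7.1,0.8],[0,0,0,7.1,0.8],[0,0,0,5.2,0.8]]' >/dev/null; python3 -m inch '[[4.5,22,0,0,0.8],[0,0,0,0,0.8],[0,0,0,0,0.8],[0,0,0,0,0.8],[0,0,0,0,0.8],[0,0,0,0,0.8],[0,0,0,0,0.8],[0,0,0,0,0.8]]' >/dev/null; python3 -c "
from h import *
p,d=snap('side','d3.png')
cv2.imwrite('pics/d3z.png',cv2.resize(p[140:260,260:380],(600,600),interpolation=2)[:600,:,::-1])
to(0.4180,-0.149,0.161,35)"
```

```text
t 17.43 ang 35.1 g [ 0.4195 -0.1492  0.2258] tilt [ 0.0001 -0.0001 -1.    ] j6 -1.06 | yaw 0.1 then x 1.0 y -1.1 z 64.8 F [-0.8069  0.0321 -0.7415] w 0.0744
```

View pics/d3z.png

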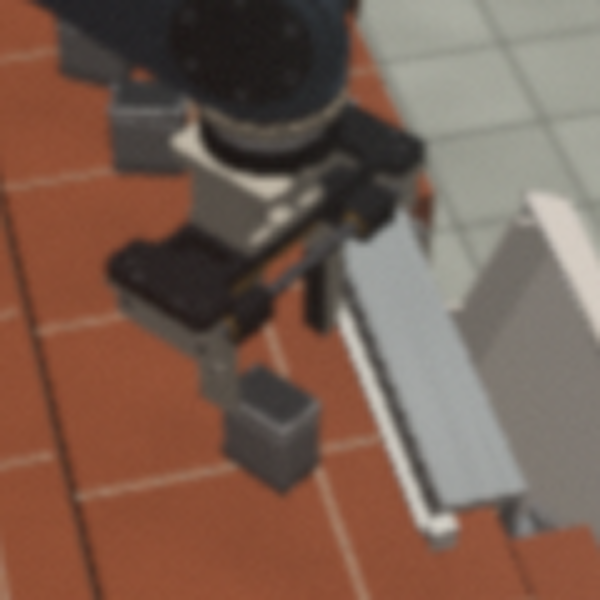

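The tin sits below and between the fingers. Descending and gripping.

```bash
python3 -m inch '[[1,-1,20,0,0.8],[0,0,20,0,0.8],[0,0,17,0,0.8],[0,0,8,0,0.8],[0,0,0,0,0],[0,0,0,0,0],[0,0,0,0,0],[0,0,0,0,0]]' 25; python3 -m inch '[[0,0,0,0,0],[0,0,0,0,0],[0,0,-15,0,0],[0,0,-25,0,0],[0,0,-25,0,0],[0,0,-15,0,0],[0,0,0,0,0],[0,0,0,0,0]]'; python3 -m inch '[[0,0,0,-7.1,0],[0,0,0,-7.1,0],[0,0,0,-7.1,0],[0,0,0,-7.1,0],[0,0,0,-7.1,0],[0,0,0,-7.1,0],[0,0,0,-7.1,0],[0,0,0,-5.3,0]]' >/dev/null; python3 -c "
from h import *
to(0.605,-0.122,0.24,90)"
```

```text
clock: 18.1
ee_pos: [0.4184, -0.1489, 0.3286]
eef_rot: [[-0.575, 0.818, 0.001], [0.818, 0.575, -0.001], [-0.001, 0.001, -1.0]]
ft_force: [0.0, -0.3, 0.2]
gripper_width: 0.0519
clock: 18.77
ee_pos: [0.4181, -0.1488, 0.408]
eef_rot: [[-0.575, 0.818, 0.001], [0.818, 0.575, -0.001], [-0.001, 0.001, -1.0]]
ft_force: [0.4, 0.8, -1.4]
gripper_width: 0.0357
t 19.43 ang 90.5 g [ 0.4176 -0.1486  0.2394] tilt [-0.002  0.001 -1.   ] j6 -2.03 | yaw 0.5 then x -187.4 y 26.6 z -0.6 F [-0.8141  0.7454 -0.3023] w 0.0357
```

```bash
python3 -m inch '[[-38,5.3,0,0,0],[-38,5.3,0,0,0],[-38,5.3,0,0,0],[-38,5.3,0,0,0],[-35,5.3,0,0,0],[0,0,0,0,0],[0,0,0,0,0],[0,0,25,0,0]]'; python3 -m inch '[[0,0,30,0,0],[0,0,30,0,0],[0,0,25,0,0],[0,0,13,0,0],[0,0,0,0,0],[0,0,0,0,0],[0,0,0,0,0],[0,0,0,0,0]]'; python3 -m inch '[[0,0,0,0,0.55],[0,0,0,0,0.55],[0,0,0,0,0.55],[0,0,0,0,0.55],[0,0,0,0,0.55],[0,0,-35,0,0.55],[0,0,-35,0,0.8],[0,0,-40,0,0.8]]' ;  python3 -c "
from h import *
to(0.4262,-0.0045,0.22,95.8)
tins('top');p,d=snap('side','d4.png')
cv2.imwrite('pics/d4z.png',cv2.resize(p[120:280,250:450],(750,600),interpolation=2)[:600,:,::-1])
"
```

```text
clock: 20.1
ee_pos: [0.6053, -0.1222, 0.3851]
eef_rot: [[-1.0, -0.002, 0.004], [-0.002, 1.0, -0.001], [-0.004, -0.001, -1.0]]
ft_force: [0.2, 0.2, 0.1]
gripper_width: 0.0355
clock: 20.77
ee_pos: [0.6054, -0.1222, 0.2865]
eef_rot: [[-1.0, -0.001, 0.003], [-0.001, 1.0, -0.001], [-0.003, -0.001, -1.0]]
ft_force: [2.0, -0.2, -0.3]
gripper_width: 0.0362
clock: 21.43
ee_pos: [0.6048, -0.122, 0.395]
eef_rot: [[-1.0, -0.002, -0.003], [-0.002, 1.0, 0.001], [0.003, 0.001, -1.0]]
ft_force: [0.9, -0.1, -0.1]
gripper_width: 0.0601
t 21.43 ang 90.1 g [ 0.6044 -0.1219  0.228 ] tilt [-0.0026  0.0007 -1.    ] j6 -1.85 | yaw -5.7 then x 165.4 y 134.8 z 8.0 F [ 0.8702 -0.1307 -0.0763] w 0.0601
top 165 px [316. 203.] mean [0.4337 0.0252 0.1811] rect c [434.0017  25.2764] size [35.6322 51.5948] ang 14.4
top 168 px [280. 213.] mean [0.4055 0.1458 0.1806] rect c [405.7615 146.482 ] size [36.412  51.9106] ang 72.2
top 170 px [248. 218.] mean [0.3892 0.254  0.1805] rect c [389.5099 254.9164] size [36.4592 51.3193] ang 53.6
```

View pics/d4z.png

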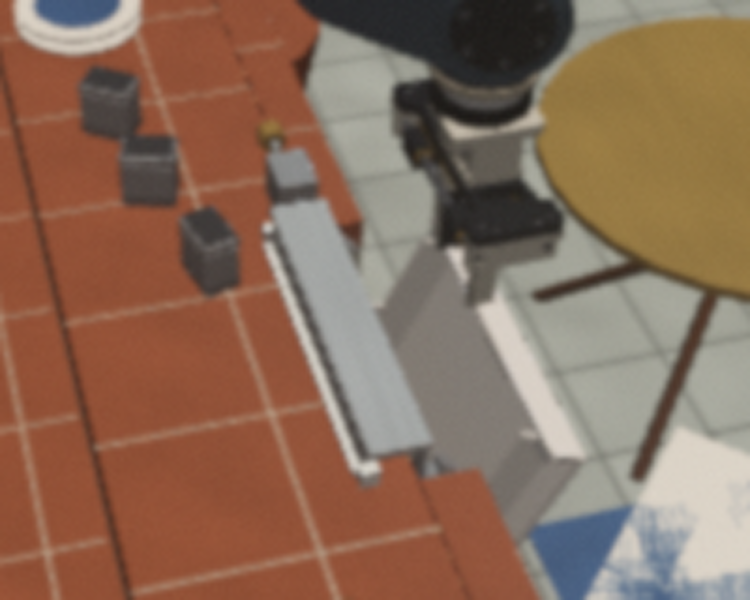

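The knock came: the third tin now stands at (0.434, 0.0253), angle 14.4, still upright with its top at 0.181. I'll grip it across its 52 mm side, at angle 104.4.

```bash
python3 -m inch '[[0,0,0,-7.1,1],[0,0,0,-7.1,1],[0,0,0,0,1],[0,0,0,0,1],[0,0,0,0,1],[0,0,0,0,1],[0,0,0,0,1],[0,0,0,0,1]]' >/dev/null;  python3 -c "
from h import *
to(0.434,0.0253,0.22,104.4)
"
```

```text
t 22.2 ang 104.2 g [ 0.6051 -0.122   0.2276] tilt [-0.0001  0.0001 -1.    ] j6 -2.09 | yaw -0.2 then x 129.1 y 185.2 z 7.6 F [ 0.3356  0.1014 -0.9633] w 0.093
```

```bash
python3 -m inch '[[21.5,31,0,0,1],[21.5,31,0,0,1],[21.5,31,0,0,1],[21.5,31,0,0,1],[21.5,31,0,0,1],[21.5,30,0,0,1],[0,0,0,0,1],[0,0,0,0,1]]' >/dev/null;  python3 -c "
from h import *
to(0.434,0.0253,0.161,104.4)
p,d=snap('side','d5.png')
cv2.imwrite('pics/d5z.png',cv2.resize(p[120:240,250:400],(750,600),interpolation=2)[:600,:,::-1])
"
```

```text
t 22.87 ang 104.4 g [0.4338 0.0262 0.2282] tilt [ 0.0009 -0.     -1.    ] j6 -1.87 | yaw -0.0 then x 0.0 y -0.9 z 67.2 F [ 0.9008 -0.5969 -0.1109] w 0.093
```

View pics/d5z.png

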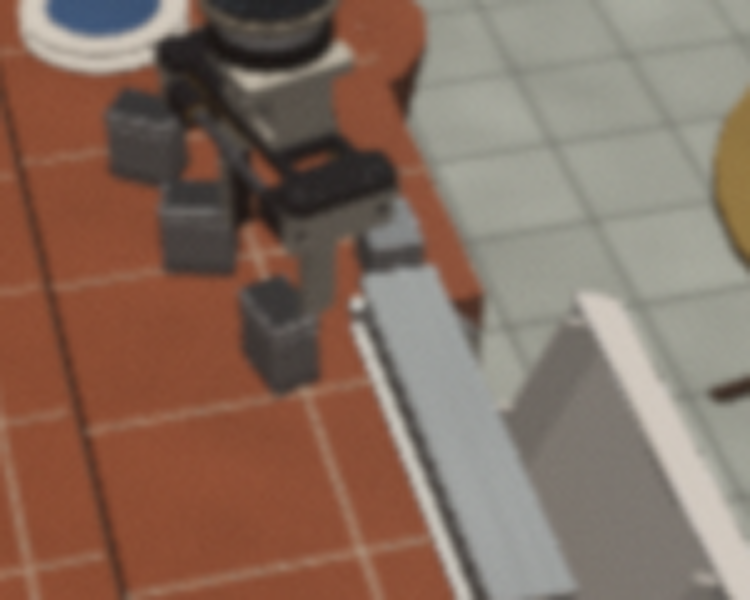

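```bash
python3 -m inch '[[0,-1,20,0,1],[0,0,20,0,1],[0,0,18,0,1],[0,0,9,0,1],[0,0,0,0,0],[0,0,0,0,0],[0,0,0,0,0],[0,0,0,0,0]]' 25; python3 -m inch '[[0,0,0,0,0],[0,0,0,0,0],[0,0,-15,0,0],[0,0,-25,0,0],[0,0,-25,0,0],[0,0,-15,0,0],[0,0,0,7.1,0],[0,0,0,7.1,0]]';  python3 -c "
from h import *
to(0.605,-0.075,0.24,90)"
```

```text
clock: 23.58
ee_pos: [0.4351, 0.0243, 0.3286]
eef_rot: [[-0.969, -0.247, 0.002], [-0.247, 0.969, -0.0], [-0.002, -0.0, -1.0]]
ft_force: [1.0, 0.0, 0.9]
gripper_width: 0.071
clock: 24.25
ee_pos: [0.4347, 0.0245, 0.409]
eef_rot: [[-1.0, 0.004, 0.002], [0.004, 1.0, -0.0], [-0.003, -0.0, -1.0]]
ft_force: [0.7, 0.1, -1.8]
gripper_width: 0.0519
t 24.25 ang 89.8 g [0.4351 0.0244 0.242 ] tilt [ 0.0025 -0.0002 -1.    ] j6 -1.62 | yaw -0.2 then x -169.9 y -99.4 z 2.0 F [ 0.7079  0.0823 -1.8163] w 0.0519
```

```bash
python3 -m inch '[[-34,-20,0,0,0],[-34,-20,0,0,0],[-34,-20,0,0,0],[-34,-20,0,0,0],[-34,-20,0,0,0],[0,0,0,0,0],[0,0,0,0,0],[0,0,25,0,0]]'; python3 -m inch '[[0,0,30,0,0],[0,0,30,0,0],[0,0,25,0,0],[0,0,13,0,0],[0,0,0,0,0],[0,0,0,0,0],[0,0,0,0,0],[0,0,0,0,0]]'; python3 -m inch '[[0,0,0,0,0.75],[0,0,0,0,0.75],[0,0,0,0,0.75],[0,0,0,0,0.75],[0,0,0,0,0.75],[0,0,-35,0,0.75],[0,0,-35,0,0.8],[0,0,-40,0,0.8]]' ;  python3 -c "
from h import *
tins('top');p,d=snap('side','d6.png')
to(0.4058,0.1465,0.22,72)
cv2.imwrite('pics/d6z.png',cv2.resize(p[120:280,250:450],(750,600),interpolation=2)[:600,:,::-1])
"
```

```text
clock: 24.92
ee_pos: [0.6052, -0.0753, 0.3864]
eef_rot: [[-1.0, -0.001, 0.006], [-0.001, 1.0, -0.001], [-0.006, -0.001, -1.0]]
ft_force: [0.5, -0.2, -0.5]
gripper_width: 0.0522
clock: 25.58
ee_pos: [0.6052, -0.0753, 0.2866]
eef_rot: [[-1.0, -0.002, 0.003], [-0.002, 1.0, -0.001], [-0.003, -0.001, -1.0]]
ft_force: [0.0, -0.3, -0.1]
gripper_width: 0.0519
clock: 26.25
ee_pos: [0.6045, -0.0753, 0.395]
eef_rot: [[-1.0, -0.001, -0.003], [-0.001, 1.0, 0.001], [0.003, 0.001, -1.0]]
ft_force: [-0.6, 0.7, 0.3]
gripper_width: 0.074
top 167 px [280. 213.] mean [0.4056 0.1459 0.1807] rect c [405.8985 146.727 ] size [36.4033 50.966 ] ang 70.5
top 168 px [248. 218.] mean [0.3892 0.2538 0.181 ] rect c [389.4457 254.5482] size [35.1883 51.7733] ang 53.9
t 26.35 ang 90.1 g [ 0.6073 -0.0758  0.2342] tilt [ 0.0099 -0.002  -0.9999] j6 -1.77 | yaw 18.1 then x 260.3 y 149.1 z 14.2 F [-0.3439 -0.0779 -0.6152] w 0.074
```

View pics/d6z.png

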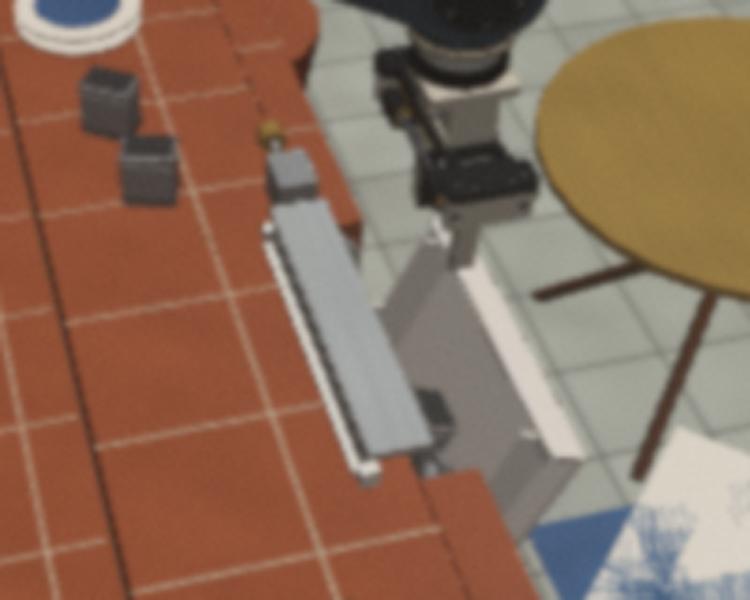

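Two tins remain, and one can be seen inside the tub at crop (435,410). Next is the tin at (0.4058, 0.1465).

```bash
python3 -m inch '[[0,0,0,7.1,0.8],[0,0,0,7.1,0.8],[0,0,0,3.9,0.8],[34,19.5,0,0,0.8],[34,19.5,0,0,0.8],[34,19.5,0,0,0.8],[34,19.5,0,0,0.8],[34,19.5,0,0,0.8]]' >/dev/null;python3 -m inch '[[34,19.5,0,0,0.8],[34,19.5,0,0,0.8],[22,12.5,0,0,0.8],[0,0,0,0,0.8],[0,0,0,0,0.8],[0,0,0,0,0.8],[0,0,0,0,0.8],[0,0,0,0,0.8]]' >/dev/null;  python3 -c "
from h import *
to(0.4058,0.1465,0.161,72)
tins('side',yr=(.05,.3))
"
```

```text
t 27.68 ang 71.9 g [0.4042 0.1462 0.2275] tilt [-0.0002 -0.0001 -1.    ] j6 -1.02 | yaw -0.1 then x -1.4 y 0.8 z 66.5 F [-0.0778 -0.4375 -0.0812] w 0.0744
side 97 px [290. 161.] mean [0.4055 0.1369 0.1773] rect c [403.9144 145.5067] size [41.8262 51.2092] ang 68.8
```

```bash
python3 -m inch '[[-1.4,1,20,0,0.8],[0,0,20,0,0.8],[0,0,18,0,0.8],[0,0,8,0,0.8],[0,0,0,0,0],[0,0,0,0,0],[0,0,0,0,0],[0,0,0,0,0]]' 25; python3 -m inch '[[0,0,0,0,0],[0,0,0,0,0],[0,0,-15,0,0],[0,0,-25,0,0],[0,0,-25,0,0],[0,0,-15,-7,0],[0,0,0,-7,0],[0,0,0,-4,0]]';  python3 -c "
from h import *
to(0.605,-0.03,0.24,90)"
```

```text
clock: 28.4
ee_pos: [0.4056, 0.1473, 0.3296]
eef_rot: [[-0.951, 0.309, 0.002], [0.309, 0.951, 0.0], [-0.001, 0.001, -1.0]]
ft_force: [-0.9, 0.0, 0.5]
gripper_width: 0.052
clock: 29.07
ee_pos: [0.4053, 0.1473, 0.4099]
eef_rot: [[-1.0, -0.007, 0.002], [-0.007, 1.0, 0.001], [-0.002, 0.001, -1.0]]
ft_force: [-0.7, -0.0, -0.5]
gripper_width: 0.0361
t 29.07 ang 90.4 g [0.4057 0.1474 0.2429] tilt [ 0.0024  0.0006 -1.    ] j6 -1.34 | yaw 0.4 then x -199.3 y -177.4 z 2.9 F [-0.7435 -0.0213 -0.5225] w 0.0361
```

```bash
python3 -m inch '[[-28.5,-25.5,0,0,0],[-28.5,-25.5,0,0,0],[-28.5,-25.5,0,0,0],[-28.5,-25.5,0,0,0],[-28.5,-25.5,0,0,0],[-28.5,-25.5,0,0,0],[-28.5,-24,0,0,0],[0,0,0,0,0]]'; python3 -m inch '[[0,0,25,0,0],[0,0,30,0,0],[0,0,30,0,0],[0,0,25,0,0],[0,0,13,0,0],[0,0,0,0,0],[0,0,0,0,0],[0,0,0,0,0]]'; python3 -m inch '[[0,0,0,0,0.55],[0,0,0,0,0.55],[0,0,0,0,0.55],[0,0,0,0,0.55],[0,0,0,0,0.55],[0,0,-35,0,0.55],[0,0,-35,0,0.8],[0,0,-40,0,0.8]]' ;  python3 -c "
from h import *
tins('top');p,d=snap('side','d7.png')
to(0.3895,0.2547,0.22,53.6)
cv2.imwrite('pics/d7z.png',cv2.resize(p[120:280,250:450],(750,600),interpolation=2)[:600,:,::-1])
"
```

```text
clock: 29.73
ee_pos: [0.6078, -0.0335, 0.4082]
eef_rot: [[-1.0, 0.003, 0.001], [0.003, 1.0, -0.001], [-0.001, -0.001, -1.0]]
ft_force: [0.0, 0.6, -0.6]
gripper_width: 0.0357
clock: 30.4
ee_pos: [0.6053, -0.0297, 0.2875]
eef_rot: [[-1.0, 0.0, 0.002], [0.0, 1.0, -0.0], [-0.002, -0.0, -1.0]]
ft_force: [0.5, 0.1, -0.6]
gripper_width: 0.0359
clock: 31.07
ee_pos: [0.6044, -0.0297, 0.3962]
eef_rot: [[-1.0, 0.0, -0.002], [0.0, 1.0, 0.0], [0.002, 0.0, -1.0]]
ft_force: [0.8, -0.2, 0.2]
gripper_width: 0.0602
top 171 px [248. 218.] mean [0.3893 0.2538 0.1807] rect c [389.2245 254.6211] size [35.909  52.0314] ang 53.8
t 31.17 ang 90.0 g [ 0.6072 -0.03    0.2353] tilt [ 0.0101 -0.0013 -0.9999] j6 -1.7 | yaw 36.4 then x 344.2 y 100.0 z 15.3 F [ 0.1496 -0.7485  0.2492] w 0.068
```

View pics/d7z.png

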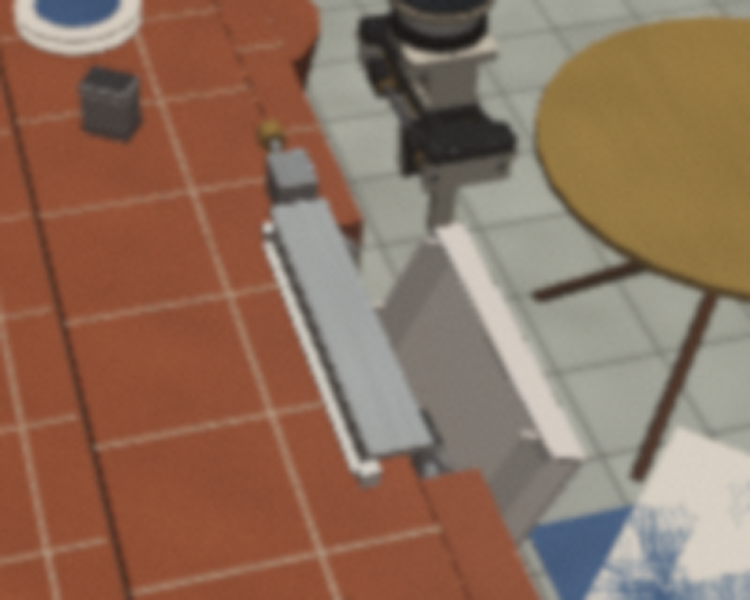

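One tin is left, at (0.3893, 0.2547), angle 53.7.

```bash
python3 -m inch '[[0,0,0,7.1,0.8],[0,0,0,7.1,0.8],[0,0,0,7.1,0.8],[0,0,0,7.1,0.8],[0,0,0,7.1,0.8],[0,0,0,0.8,0.8],[38,11,0,0,0.8],[38,11,0,0,0.8]]' >/dev/null;python3 -m inch '[[38,11,0,0,0.8],[38,11,0,0,0.8],[38,11,0,0,0.8],[38,11,0,0,0.8],[38,11,0,0,0.8],[38,11,0,0,0.8],[38,11,0,0,0.8],[0,0,0,0,0.8]]' >/dev/null; python3 -m inch '[[0,0,0,0,0.8],[0,0,0,0,0.8],[0,0,0,0,0.8],[0,0,0,0,0.8],[0,0,0,0,0.8],[0,0,0,0,0.8],[0,0,0,0,0.8],[0,0,0,0,0.8]]' >/dev/null;  python3 -c "
from h import *
to(0.3893,0.2547,0.161,53.7)
tins('side',yr=(.05,.3))
"
```

```text
t 33.17 ang 53.7 g [0.3879 0.2523 0.2287] tilt [-0. -0. -1.] j6 -0.46 | yaw -0.0 then x 0.3 y 2.7 z 67.7 F [ 0.1167 -0.4243 -0.4736] w 0.0744
side 105 px [279. 143.] mean [0.3886 0.2468 0.1772] rect c [388.1603 251.3857] size [35.3813 51.2542] ang 53.9
```

```bash
python3 -m inch '[[0,2,20,0,0.8],[0,0,20,0,0.8],[0,0,18,0,0.8],[0,0,9,0,0.8],[0,0,0,0,0],[0,0,0,0,0],[0,0,0,0,0],[0,0,0,0,0]]' 25; python3 -m inch '[[0,0,0,0,0],[0,0,0,0,0],[0,0,-15,0,0],[0,0,-25,0,0],[0,0,-25,0,0],[0,0,-15,-7,0],[0,0,0,-7,0],[0,0,0,-7,0]]'; python3 -m inch '[[0,0,0,-7,0],[0,0,0,-7,0],[0,0,0,-1.3,0],[-32,0,0,0,0],[0,0,0,0,0],[0,0,0,0,0],[0,0,0,0,0],[0,0,0,0,0]]';  python3 -c "
from h import *
to(0.605,-0.005,0.24,90)"
```

```text
clock: 33.88
ee_pos: [0.3892, 0.2543, 0.3297]
eef_rot: [[-0.806, 0.592, 0.001], [0.592, 0.806, 0.001], [-0.001, 0.001, -1.0]]
ft_force: [0.9, 0.6, -0.4]
gripper_width: 0.0521
clock: 34.55
ee_pos: [0.389, 0.2542, 0.41]
eef_rot: [[-0.966, 0.258, 0.002], [0.258, 0.966, 0.001], [-0.002, 0.002, -1.0]]
ft_force: [-0.6, -0.8, -0.1]
gripper_width: 0.0358
clock: 35.22
ee_pos: [0.4204, 0.2541, 0.4087]
eef_rot: [[-1.0, 0.001, -0.0], [0.001, 1.0, -0.0], [0.0, -0.0, -1.0]]
ft_force: [0.2, -0.2, -1.6]
gripper_width: 0.0355
t 35.22 ang 89.9 g [0.4204 0.2541 0.2417] tilt [-0.0005 -0.0002 -1.    ] j6 -1.12 | yaw -0.1 then x -184.6 y -259.1 z 1.7 F [ 0.1668 -0.2124 -1.5685] w 0.0355
```

```bash
python3 -m inch '[[-23,-33.6,0,0,0],[-23,-33.6,0,0,0],[-23,-33.6,0,0,0],[-23,-33.6,0,0,0],[-23,-33.6,0,0,0],[-23,-33.6,0,0,0],[-23,-33.6,0,0,0],[-23,-33.6,0,0,0]]' >/dev/null; python3 -m inch '[[0,0,0,0,0],[0,0,0,0,0],[0,0,25,0,0],[0,0,30,0,0],[0,0,30,0,0],[0,0,25,0,0],[0,0,10,0,0],[0,0,0,0,0]]'; python3 -m inch '[[0,0,0,0,0],[0,0,0,0,0.5],[0,0,0,0,0.5],[0,0,0,0,0.5],[0,0,0,0,0.5],[0,0,-35,0,0.5],[0,0,-35,0,0.8],[0,0,-40,0,0.8]]' ;  python3 -m inch '[[40,0,0,0,0.8],[40,0,0,0,0.8],[40,0,0,0,0.8],[40,0,0,0,0.8],[40,0,0,0,0.8],[40,0,0,0,0.8],[0,0,0,0,0.8],[0,0,0,0,0.8]]' ; python3 -c "
from h import *
p,d=snap('side','e1.png');p2,d2=snap('top','e1t.png')
cv2.imwrite('pics/e1z.png',cv2.resize(p[120:280,250:450],(750,600),interpolation=2)[:600,:,::-1])
cv2.imwrite('pics/e1tz.png',cv2.resize(p2[130:210,290:410],(780,520),interpolation=2)[...,::-1])
"
```

```text
clock: 36.55
ee_pos: [0.604, -0.0135, 0.287]
eef_rot: [[-1.0, -0.001, -0.004], [-0.001, 1.0, 0.001], [0.004, 0.001, -1.0]]
ft_force: [-0.4, 0.1, 0.6]
gripper_width: 0.0357
clock: 37.22
ee_pos: [0.6046, -0.0147, 0.3995]
eef_rot: [[-1.0, 0.0, -0.002], [0.0, 1.0, 0.0], [0.002, 0.0, -1.0]]
ft_force: [0.2, 0.7, 0.7]
gripper_width: 0.0554
clock: 37.88
ee_pos: [0.3638, -0.0146, 0.3995]
eef_rot: [[-1.0, 0.001, 0.002], [0.001, 1.0, -0.0], [-0.002, -0.0, -1.0]]
ft_force: [0.7, -0.0, 0.2]
gripper_width: 0.0743
```

View pics/e1z.png

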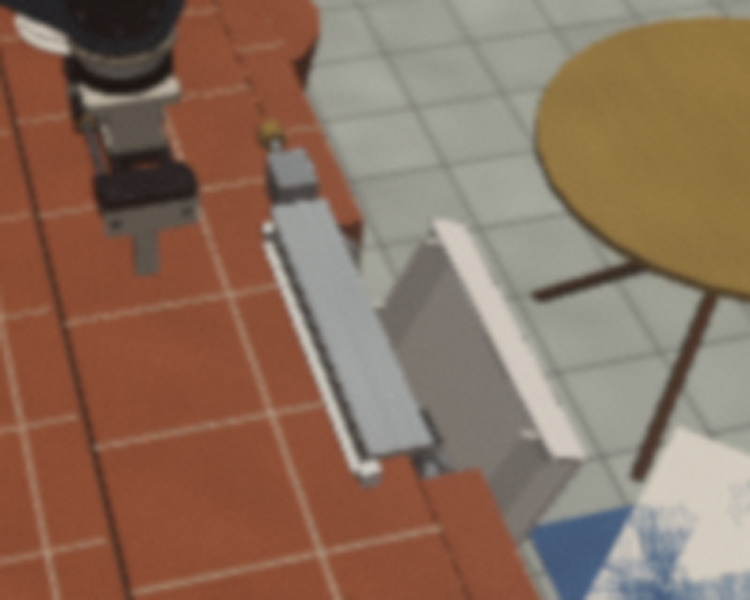

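View pics/e1tz.png

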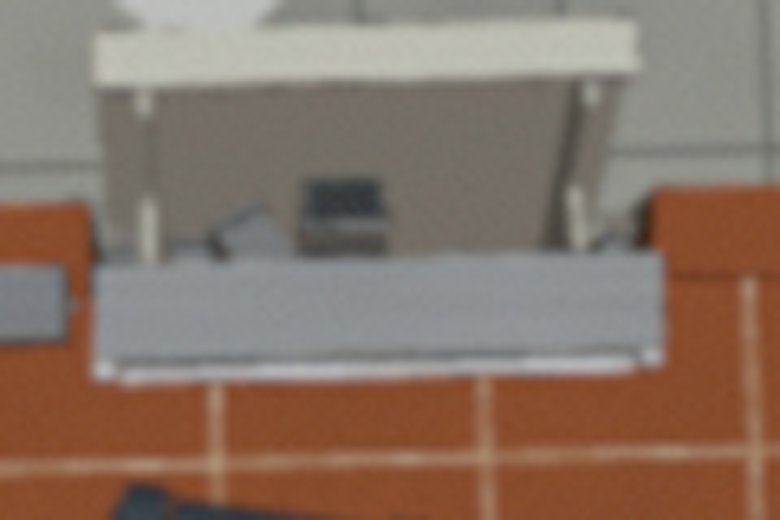

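All five are off the ledge. Looking down into the tub, I see tins at crop (340,210), (255,230) and (180,250); the others have slid below the bar. I'll check the heights in the bin frame.

Run:
```python
from h import *
p,d=snap('top');W=world('top',d)
foot=np.array([0.587,-0.088,-0.12]);c,s=np.cos(.42),np.sin(.42)
D=W-foot; xb=D[...,0]*c-D[...,2]*s; zb=D[...,0]*s+D[...,2]*c
xb=xb+0.0675; zb=zb-0.011
for u,v in [(340,195),(340,240),(255,230),(180,250),(270,240),(440,200),(520,200)]:
    a=130+v*80//520; b=290+u*120//780
    print((u,v),W[a,b],'bin frame x %.3f y %.3f z %.3f'%(xb[a,b],W[a,b,1]+.088,zb[a,b]))
for k in('tin0_mid',):
  for n in('top','side'):
    imaging.snapshot(n)
    print([(np.array(r['point']),round(r['score'],2)) for r in imaging.landmark_of(n,k)])
to(0.74,-0.088,0.24,90)
```

```text
(340, 195) [ 0.606  -0.0778 -0.0077] bin frame x 0.039 y 0.010 z 0.099
(340, 240) [ 0.5837 -0.0776 -0.0151] bin frame x 0.022 y 0.010 z 0.083
(255, 230) [ 0.5891 -0.0274 -0.0167] bin frame x 0.027 y 0.061 z 0.084
(180, 250) [ 0.5855  0.0198 -0.0696] bin frame x 0.046 y 0.108 z 0.034
(270, 240) [ 0.584  -0.0348 -0.0092] bin frame x 0.020 y 0.053 z 0.089
(440, 200) [ 0.6103 -0.1393 -0.047 ] bin frame x 0.059 y -0.051 z 0.065
(520, 200) [ 0.6094 -0.191  -0.0496] bin frame x 0.059 y -0.103 z 0.062
[]
[(array([ 0.5402, -0.2316,  0.162 ]), 0.74)]
t 38.23 ang 90.0 g [ 0.3655 -0.0146  0.2316] tilt [-0.0004  0.0001 -1.    ] j6 -1.74 | yaw -0.0 then x -374.5 y -73.4 z -8.4 F [ 0.0783 -0.836   0.0625] w 0.0745
```

The tins stand no higher than 0.10 in the bin frame, so there's plenty of room. Now I'll go in front of the bin with the fingers shut.

```bash
python3 -m inch '[[-40,-8,0,0,0],[-40,-8,0,0,0],[-40,-8,0,0,0],[-40,-8,0,0,0],[-40,-8,0,0,0],[-40,-8,0,0,0],[-40,-8,0,0,0],[-40,-8,0,0,0]]' >/dev/null; python3 -m inch '[[-40,-8,0,0,0],[-20,-2,0,0,0],[0,0,0,0,0],[0,0,0,0,0],[0,0,0,0,0],[0,0,0,0,0],[0,0,0,0,0],[0,0,0,0,0]]'; python3 -c "
from h import *
to(0.745,-0.088,0.101,90)"
```

```text
clock: 39.57
ee_pos: [0.7444, -0.0886, 0.3994]
eef_rot: [[-1.0, 0.0, 0.001], [0.0, 1.0, -0.0], [-0.001, -0.0, -1.0]]
ft_force: [-0.5, -0.5, 0.3]
gripper_width: 0.0004
t 39.57 ang 90.0 g [ 0.7445 -0.0886  0.2324] tilt [ 0.0005 -0.0001 -1.    ] j6 -1.75 | yaw -0.0 then x -0.5 y 0.6 z 131.4 F [-0.4624 -0.5096  0.3375] w 0.0004
```

```bash
python3 -m inch '[[0,0,30,0,0],[0,0,30,0,0],[0,0,30,0,0],[0,0,25,0,0],[0,0,16,0,0],[0,0,0,0,0],[0,0,0,0,0],[0,0,0,0,0]]'; python3 -m inch '[[10,0,0,0,0],[10,0,0,0,0],[10,0,0,0,0],[10,0,0,0,0],[10,0,0,0,0],[10,0,0,0,0],[10,0,0,0,0],[10,0,0,0,0]]';python3 -c "
from h import *
p,d=snap('side','f1.png')
cv2.imwrite('pics/f1z.png',cv2.resize(p[120:280,250:450],(750,600),interpolation=2)[:600,:,::-1])
to(0.745,-0.088,0.101,90)"
```

```text
clock: 40.23
ee_pos: [0.7452, -0.0887, 0.2697]
eef_rot: [[-1.0, 0.0, 0.002], [0.0, 1.0, -0.0], [-0.002, -0.0, -1.0]]
ft_force: [0.8, 0.2, 0.2]
gripper_width: 0.0
clock: 40.9
ee_pos: [0.6659, -0.0888, 0.2717]
eef_rot: [[-1.0, 0.0, 0.009], [0.0, 1.0, -0.002], [-0.009, -0.002, -1.0]]
ft_force: [5.9, -0.0, 4.9]
gripper_width: 0.0007
t 40.95 ang 90.0 g [ 0.6656 -0.089   0.1042] tilt [ 0.0064 -0.0012 -1.    ] j6 -1.77 | yaw -0.0 then x -79.4 y 1.0 z 3.2 F [ 4.0761 -0.4454  2.5039] w 0.0005
```

View pics/f1z.png

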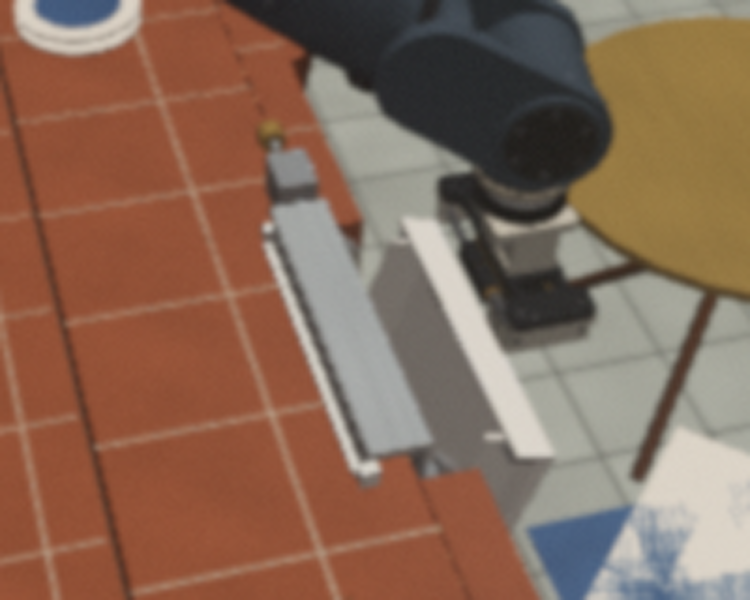

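The panel is tilting in. I'll keep pushing.

```bash
python3 -m inch '[[8,0,0,0,0],[8,0,0,0,0],[8,0,0,0,0],[8,0,0,0,0],[8,0,0,0,0],[5,0,0,0,0],[0,0,0,0,0],[0,0,0,0,0]]'; python3 -m inch '[[5,0,0,0,0],[4,0,0,0,0],[3,0,0,0,0],[3,0,0,0,0],[2,0,0,0,0],[0,0,0,0,0],[0,0,0,0,0],[0,0,0,0,0]]'
```

```text
clock: 41.62
ee_pos: [0.6198, -0.0887, 0.2678]
eef_rot: [[-1.0, 0.0, -0.0], [0.0, 1.0, 0.0], [0.0, 0.0, -1.0]]
ft_force: [2.2, -0.6, 1.9]
gripper_width: 0.0004
clock: 42.28
ee_pos: [0.6032, -0.0887, 0.2677]
eef_rot: [[-1.0, 0.0, 0.0], [0.0, 1.0, -0.0], [-0.0, -0.0, -1.0]]
ft_force: [5.0, -0.4, 3.1]
gripper_width: 0.0007
```

```bash
python3 -m inch '[[2,0,0,0,0],[1.5,0,0,0,0],[1,0,0,0,0],[1,0,0,0,0],[0,0,0,0,0],[0,0,0,0,0],[0,0,0,0,0],[0,0,0,0,0]]'; python3 -c "
from h import *
p,d=snap('side','f2.png');p2,d2=snap('top')
cv2.imwrite('pics/f2z.png',cv2.resize(p[120:280,250:450],(750,600),interpolation=2)[:600,:,::-1])
"
```

```text
clock: 42.95
ee_pos: [0.5973, -0.0886, 0.2674]
eef_rot: [[-1.0, 0.0, -0.001], [0.0, 1.0, 0.0], [0.001, 0.0, -1.0]]
ft_force: [2.9, 0.2, -2.7]
gripper_width: 0.0005
```

View pics/f2z.png

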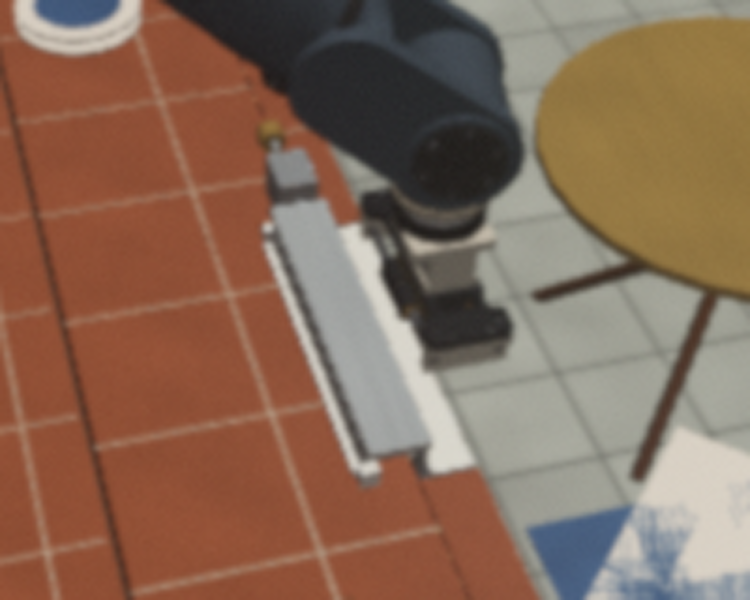

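```bash
python3 -m inch '[[1,0,0,0,0],[1,0,0,0,0],[1,0,0,0,0],[0,0,0,0,0],[0,0,0,0,0],[0,0,0,0,0],[0,0,0,0,0],[0,0,0,0,0]]'; python3 -m inch '[[1,0,0,0,0],[1,0,0,0,0],[0,0,0,0,0],[0,0,0,0,0],[0,0,0,0,0],[0,0,0,0,0],[0,0,0,0,0],[0,0,0,0,0]]'
```

```text
clock: 43.72
ee_pos: [0.5952, -0.0886, 0.2677]
eef_rot: [[-1.0, 0.0, 0.004], [0.0, 1.0, -0.0], [-0.004, -0.0, -1.0]]
ft_force: [11.6, 2.1, -10.4]
gripper_width: 0.0004
clock: 44.38
ee_pos: [0.594, -0.0886, 0.2678]
eef_rot: [[-1.0, 0.001, 0.007], [0.001, 1.0, -0.001], [-0.007, -0.001, -1.0]]
ft_force: [19.5, 0.7, -15.3]
gripper_width: 0.0007
```

```bash
python3 -m inch '[[1.5,0,0,0,0],[0,0,0,0,0],[0,0,0,0,0],[-3,0,0,0,0],[-5,0,0,0,0],[-8,0,0,0,0],[-15,0,0,0,0],[-20,0,0,0,0]]'; python3 -m inch '[[0,0,-35,0,0],[0,0,-35,0,0],[0,0,-35,0,0],[0,0,-35,0,0],[0,0,0,0,0],[0,0,0,0,0],[0,0,0,0,0],[0,0,0,0,0]]' ;python3 -c "
from h import *
p,d=snap('side','f3.png')
cv2.imwrite('pics/f3z.png',cv2.resize(p[120:280,250:450],(750,600),interpolation=2)[:600,:,::-1])
W=world('side',d)
for n in('side','top'):
  snap(n); print([(np.array(r['point']),round(r['score'],2)) for r in imaging.landmark_of(n,'bin_lip')[:1]])
to(.6,-.088,.24,90)
"
```

```text
clock: 45.05
ee_pos: [0.642, -0.0887, 0.2678]
eef_rot: [[-1.0, 0.0, -0.002], [0.0, 1.0, 0.0], [0.002, 0.0, -1.0]]
ft_force: [0.6, 0.4, 0.4]
gripper_width: 0.0001
clock: 45.72
ee_pos: [0.6417, -0.0887, 0.4061]
eef_rot: [[-1.0, 0.0, -0.003], [0.0, 1.0, 0.001], [0.003, 0.001, -1.0]]
ft_force: [0.6, -0.2, -0.2]
gripper_width: 0.0005
[(array([ 0.585 , -0.0915,  0.1197]), 0.81)]
[]
t 45.97 ang 90.0 g [ 0.6417 -0.0887  0.24  ] tilt [-0.0012  0.0002 -1.    ] j6 -1.78 | yaw -0.0 then x 41.7 y 0.7 z 0.0 F [-0.5687 -0.0909 -0.4281] w 0.0005
```

View pics/f3z.png

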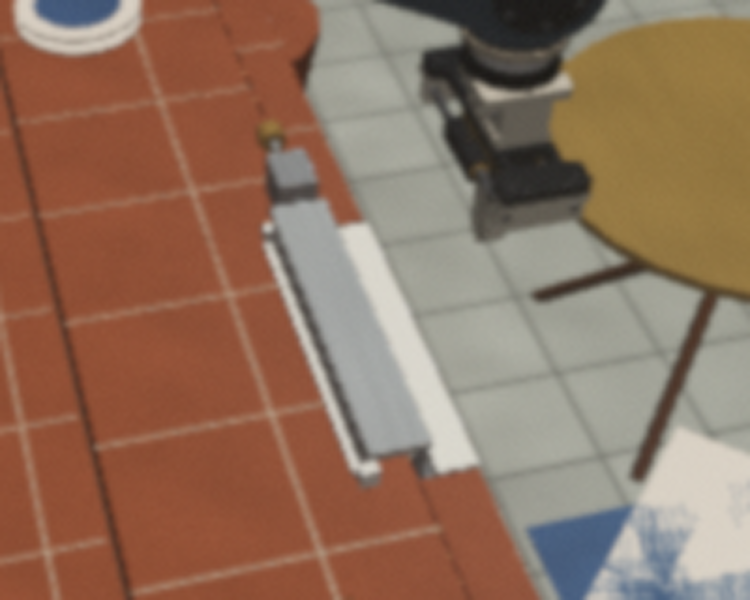

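The bin stays shut when released, with the lip at 0.585, 0.120. Now I'll go to the left of the knob to push it home.

```bash
python3 -m inch '[[12.5,36,0,0,0],[12.5,36,0,0,0],[12.5,36,0,0,0],[12.5,36,0,0,0],[12.5,36,0,0,0],[12.5,36,0,0,0],[12.5,36,0,0,0],[12.5,36,0,0,0]]' >/dev/null; python3 -m inch '[[12.5,36,0,0,0],[0,0,0,7.1,0],[0,0,0,7.1,0],[0,0,0,7.1,0],[0,0,0,7.1,0],[0,0,0,7.1,0],[0,0,0,7.1,0],[0,0,0,7.1,0]]' >/dev/null; python3 -m inch '[[0,0,0,7.1,0],[0,0,0,7.1,0],[0,0,0,7.1,0],[0,0,0,7.1,0],[0,0,0,7.1,0],[0,0,0,4.8,0],[0,0,0,0,0],[0,0,0,0,0]]'
python3 - <<'E'
from h import *
p,d=snap('top','g1.png');W=world('top',d)
cv2.imwrite('pics/g1z.png',cv2.resize(p[150:240,220:430],(800,343),interpolation=2)[...,::-1])
p0=cv2.cvtColor(cv2.imread('pics/top0.png'),cv2.COLOR_BGR2RGB)
for nm,q in(('start',p0),('now',p)):
    print(nm,[q[150:190,u].max(-1).tolist().index(max(q[150:190,u].max(-1)))+150 for u in(310,330,350,370,385)], q[155:172,350].sum(-1))
to(0.529,0.225,0.147,0)
E
```

```text
clock: 47.97
ee_pos: [0.5295, 0.2353, 0.4076]
eef_rot: [[-0.003, 1.0, -0.0], [1.0, 0.003, -0.0], [-0.0, -0.0, -1.0]]
ft_force: [0.6, -0.5, 0.4]
gripper_width: 0.0005
start [165, 167, 161, 165, 160] [394 417 422 460 541 575 575 576 578 576 575 577 577 531 426 400 427]
now [162, 166, 164, 165, 165] [400 419 421 465 539 576 577 579 578 584 577 581 577 535 427 403 430]
t 48.02 ang 0.2 g [0.5294 0.2353 0.2406] tilt [-0.0003 -0.0001 -1.    ] j6 0.33 | yaw 0.2 then x -10.3 y -0.4 z 93.6 F [ 0.1102  0.0355 -0.1029] w 0.0008
```

View pics/g1z.png

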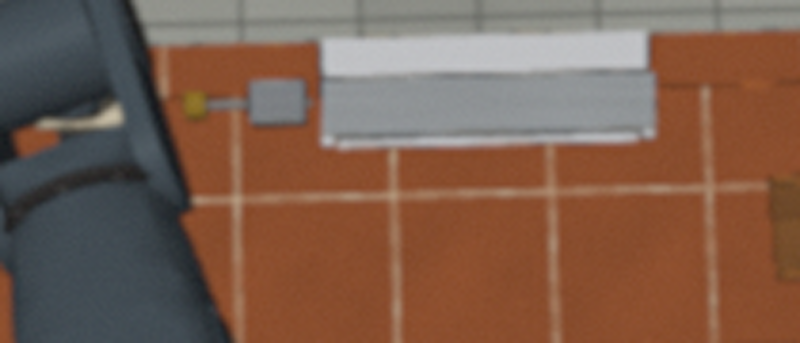

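The lip's pixel profile is the same as in the start picture, so the bin is latched. The knob is still out, at crop (195,104). Descending and pushing to the right.

```bash
python3 -m inch '[[-10,0,25,0,0],[0,0,25,0,0],[0,0,25,0,0],[0,0,18,0,0],[0,0,0,0,0],[0,0,0,0,0],[-10,0,0,0,0],[-10,0,0,0,0]]'; python3 -m inch '[[-6,0,0,0,0],[-6,0,0,0,0],[-6,0,0,0,0],[-6,0,0,0,0],[-6,0,0,0,0],[-4,0,0,0,0],[-3,0,0,0,0],[0,0,0,0,0]]'
```

```text
clock: 48.68
ee_pos: [0.5297, 0.2049, 0.3161]
eef_rot: [[-0.001, 1.0, 0.002], [1.0, 0.001, 0.001], [0.001, 0.002, -1.0]]
ft_force: [0.5, 0.0, 0.3]
gripper_width: 0.0004
clock: 49.35
ee_pos: [0.5295, 0.1678, 0.3146]
eef_rot: [[0.001, 1.0, -0.0], [1.0, -0.001, -0.0], [-0.0, -0.0, -1.0]]
ft_force: [0.3, -0.2, -0.5]
gripper_width: 0.0002
```

```bash
python3 -m inch '[[-1,0,0,0,0],[-1,0,0,0,0],[-1,0,0,0,0],[-1,0,0,0,0],[-1,0,0,0,0],[0,0,0,0,0],[0,0,0,0,0],[0,0,0,0,0]]'
```

```text
clock: 50.02
ee_pos: [0.5293, 0.1658, 0.3149]
eef_rot: [[0.0, 1.0, 0.001], [1.0, -0.0, 0.005], [0.005, 0.001, -1.0]]
ft_force: [-0.2, 22.9, -2.8]
gripper_width: 0.0002
```

Firm stop at 23 N. Backing off, lifting clear and checking everything.

```bash
python3 -m inch '[[5,0,0,0,0],[15,0,0,0,0],[25,0,0,0,0],[0,0,-30,0,0],[0,0,-40,0,0],[0,-40,-40,0,0],[0,-40,0,0,0],[0,-40,0,0,0]]'
python3 - <<'E'
from h import *
p,d=snap('top','z.png');W=world('top',d)
ps,ds=snap('side','zs.png')
cv2.imwrite('pics/zz.png',cv2.resize(p[150:240,220:430],(800,343),interpolation=2)[...,::-1])
cv2.imwrite('pics/zsz.png',cv2.resize(ps[100:260,240:440],(750,600),interpolation=2)[...,::-1])
print('lip',p[155:172,350].sum(-1))
for a in range(174,181): print(W[a,277:284,1], p[a,272:284,0]-p[a,272:284,2].astype(int))
for k in('bar_mid','bar_left','bar_right','knob_grip','bin_lip','jug_mid','canister_mid','saucers_mid','spoon_rest_mid'):
  print(k,[(n,np.array(r['point'])) for n in('top','side') for r in imaging.landmark_of(n,k)[:1]])
E
```

```text
clock: 50.68
ee_pos: [0.4189, 0.2083, 0.4154]
eef_rot: [[0.001, 1.0, 0.003], [1.0, -0.001, 0.001], [0.001, 0.003, -1.0]]
ft_force: [-0.4, -0.0, -0.1]
gripper_width: 0.0005
lip [396 411 419 455 535 567 574 575 571 574 572 576 572 525 420 396 428]
[0.1564 0.1531 0.1492 0.1457 0.1427 0.1388 0.1386] [88 86 88 84 86 87 84 88 91 88 86 77]
[0.1558 0.1528 0.1492 0.1457 0.1422 0.1392 0.1374] [83 82 81 82 84 85 91 99 96 93 80 59]
[0.1557 0.1534 0.1489 0.146  0.1422 0.139  0.1365] [ 87  89  90  88  90  90  96  97 100  90  64  32]
[0.1559 0.1528 0.1492 0.146  0.1425 0.1394 0.1364] [91 93 93 92 93 96 95 97 95 88 58 22]
[0.1568 0.1524 0.1493 0.1464 0.1425 0.139  0.1366] [94 94 95 93 92 94 99 94 99 92 65 36]
[0.1561 0.1529 0.1499 0.1464 0.1428 0.1397 0.137 ] [95 94 95 95 92 90 86 88 92 84 76 63]
[0.1603 0.1538 0.1504 0.1461 0.1432 0.1398 0.1366] [94 93 94 96 91 82 75 78 73 72 71 76]
bar_mid [('top', array([ 0.543 , -0.0852,  0.1607])), ('side', array([ 0.5438, -0.0843,  0.1564]))]
bar_left [('top', array([0.5398, 0.0512, 0.1532])), ('side', array([0.5387, 0.0553, 0.1606]))]
bar_right [('top', array([ 0.5365, -0.2271,  0.156 ])), ('side', array([ 0.5409, -0.23  ,  0.162 ]))]
knob_grip [('top', array([0.5305, 0.1456, 0.1438])), ('side', array([0.5282, 0.1491, 0.1448]))]
bin_lip [('top', array([ 0.5857, -0.085 ,  0.1207])), ('side', array([ 0.5879, -0.0915,  0.1167]))]
jug_mid [('top', array([0.4846, 0.5928, 0.2237])), ('side', array([0.481 , 0.5901, 0.2203]))]
canister_mid [('top', array([ 0.4768, -0.5828,  0.1868]))]
saucers_mid [('top', array([0.3853, 0.4353, 0.1333])), ('side', array([0.3894, 0.4319, 0.1377]))]
spoon_rest_mid [('top', array([ 0.4098, -0.4337,  0.1302])), ('side', array([ 0.4109, -0.4379,  0.123 ]))]
```

View pics/zz.png

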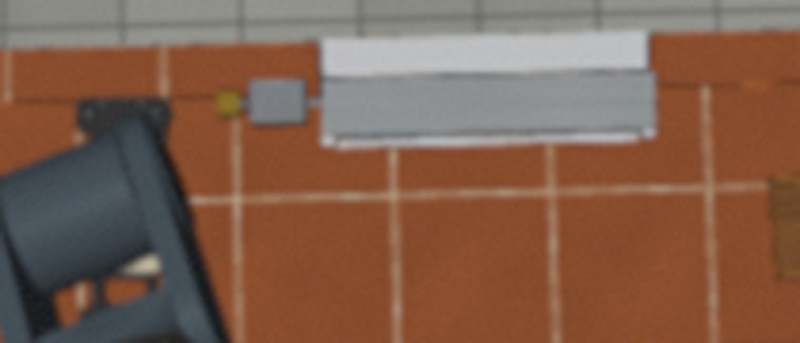

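View pics/zsz.png

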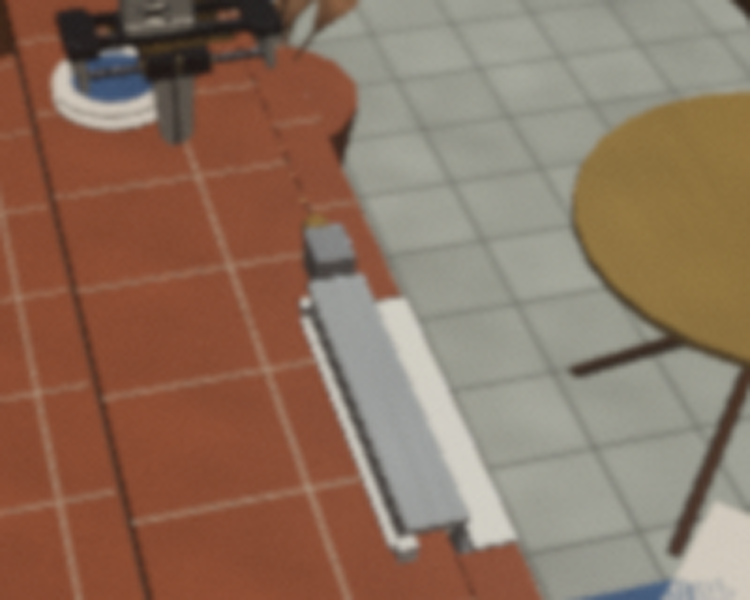

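The pictures show the knob home at crop (228,104), as at the start, the bin shut and the bar up. There are no tins on the ledge, the other things haven't moved, and the robot is clear. Handing in.

```bash
python3 -m inch '[[0,0,0,0,0],[0,0,0,0,0],[0,0,0,0,0],[0,0,0,0,0],[0,0,0,0,0],[0,0,0,0,0],[0,0,0,0,0],[0,0,0,0,0]]' >/dev/null; python3 -c "
from rig import close_job
print(close_job())"
```

```text
the job is handed in; nothing more can be done
None
```

I handed the job in at about 51 s. All five tins are in the bin, which is shut and latched, and the lock knob is pushed home. `close_job()` gives no verdict, so this rests on my own checks.

**What I did:**
- **Opening:** I pulled the knob out 31 mm to its stop, then pressed the bar at its middle to its stop (25 N). The bin sprang open.
- **Tins:** I dropped the five tins at different places along the tub. One had been knocked about 30 mm aside mid-run, so I measured it again before gripping it.
- **Closing:** I pushed the panel to its inner stop (about 20 N), let go, and it stayed shut. Then I pushed the knob home to a firm stop (23 N).

**What the last checks showed:**
- **Bin:** the front edge of the panel looks the same in the top picture as at the start.
- **Knob:** it is back at y ≈ 0.147, as at the start.
- **Bar:** most readings put it up at about 0.158 m. One top-camera reading of its left end gave 0.153 m, but the side camera gave 0.161 m for the same point.
- **Other things:** the jug, saucers and spoon rest are within about 5 mm of where they began. The canister is too, but only in the top view; the side camera did not find it at the end.
- **Tins in the tub:** I could see only three from above before shutting the bin, the highest about 0.10 m above the tub floor. The other two lay out of sight under the bar, so I did not confirm them directly.
- **Robot:** nothing was touching it when I handed in (force reading about 0 N).

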